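Seat a mosaic tablet on its locating key and close the hinged clamp

TASK

Put the white marble mosaic tablet on the bed of the green fixture, square to it and in the middle, and with light pressure slide it until you feel the groove under it drop over the steel key and it sits fully down, flat on the bed. Only then lower the hinged clamp gently onto it until it is fully shut with its rubber pad on the tablet, and let go. The stone chips if it is knocked or pressed hard (above about 40 N) against the fixture; leave the other tiles, the tweezers, the hammer and the cup where they are.

Things in the scene. Friction and masses are not known exactly. Their poses are not given: they have to be found in the camera images.
- fixture: Fixed green fixture, base plate 190 x 150 mm (its x, y), 30 mm high, flat on top; origin at the centre of the underside, z up. Hinge posts 68 mm high stand at its +x side (x = 65 to 85 mm, y = 56 to 68 mm either side). With the tablet seated flat on the bed, the tablet's centre is 42 mm above this origin; riding on the key it is 6 mm higher.
- bed (a point): Middle of the fixture's flat top, the bed, at z = 30 mm, y = 0. A fixed steel key 6 mm high stands up from the bed, 12 mm wide (fixture x) and 36 mm long (fixture y), centred in y. It is locked somewhere in a slot: its middle lies anywhere from 16 mm to the -x side to 16 mm to the +x side of this point, and is not measured: find it by feel.
- tablet_mid (a point): Centre (half-way up) of the loose white marble tablet with red, yellow and blue inlay on top: 70 (x) x 56 (y) x 24 mm high, 0.17 to 0.33 kg, lying on a 6 mm board. A groove 14 mm wide, 6 deep runs along all its y in the middle of the underside: 1 mm to spare each side of the key, either way round. Grasp across the 56 mm. Seated, its x lies along the fixture's x.
- clamp (a joint): Angle of the hinged clamp frame (rad): 0 = shut against its own stop; starts open at 1.7 to 1.95, leaning back past upright. Its sprung rubber pad (3 mm travel, 2 N per mm) meets a fully seated tablet at about 0.035 and is pressed in 2.5 mm at 0; on a tablet riding on the key the clamp jams near 0.075. Stiff hinge (0.3 N m friction): stays where it is left; 2 to 5 N at the bar moves it.
- clamp_bar (a point): Middle of the clamp's red round handle bar, 12 mm thick, 92 mm free between the two aluminium side arms, parallel to the fixture's y. From the hinge, in the fixture's axes, it is at x = -160 cos(angle), z = +160 sin(angle) mm. It turns in a light grip; pinch it from above, fingers on its x sides (29 mm or more free to the tablet when closed).
- clamp_hinge (a point): Point on the clamp's hinge axis (parallel to the fixture's y), at x = +72, y = 0, z = +60 mm in the fixture's frame. The clamp's side arms run 50 mm either side of it in y; a cross piece with the rubber pad sits 72 mm along them.
- clay_tile: Bystander: loose terracotta tile 55 x 55 x 16 mm on the board; origin at the centre of its underside.
- blue_tile: Bystander: loose blue ceramic tile 60 x 45 x 14 mm on the board; origin at the centre of its underside.
- tweezers: Bystander: loose red tweezers, 120 mm long, on the board; origin under the middle.
- hammer: Bystander: loose hammer, 240 mm long, lying on the bench beyond the fixture's +y side; origin under its middle.
- glue_pot: Bystander: white ceramic cup 70 mm across, 70 mm high; origin at the centre of its underside.
Mind the look-alikes: they are no part of the job. Several things have the shape of the fixture; the one meant has the colours described above. There is more than one size of the part that bears tablet_mid; the job needs the smaller.

How it is judged:
By the outcome, as a careful person would: the job done as asked, in the order asked, and still so for the second after the job is handed in, with the robot touching nothing.
It also fails if it takes over 72 s, if anything falls off the work surface, if the arm or the gripper's body presses on something with over 40 N, if the wrist force passes 120 N, or if a joint passes its speed limit or range.

ROBOT

A 6-joint arm with a two-finger parallel gripper is mounted at the origin on the work surface. World frame = base frame: x ahead of the robot, y to its left, z up, the work surface at z = 0. Lengths are in m, angles in rad, forces in N, time in s.
With the tool pointing down it reaches from about 0.375 to 0.925 m from the base axis. Payload 5.7 kg.
Tool frame: the origin (TCP) lies midway between the tips of the shut fingers; the grasp point (between the pads) lies 19 mm behind it; z points along the fingers, y is the direction in which the jaws open and shut (so a half turn about z gives the same grasp; the last joint's range is limited). The gripper opens to 88 mm and grips with 3 to 60 N. Pads are 20 mm wide; open, the fingers measure 115 mm over their backs; the gripper's body (75 mm by 178 mm) begins 61 mm behind the grasp point.
Start: joints at [1.08, 0.359, 1.51, -0, 1.272, -0.115], TCP at [0.22, 0.558, 0.223] pointing down, gripper open.
Joint ranges: [-2.97, 2.97], [-1.01, 2.36], [0.21, 2.38], [-0.96, 4.11], [0.2, 2.71], [-2.98, 2.98]. Speed limits (rad/s): [2.39, 2.39, 3.14, 3.14, 3.14, 3.14].

INTERFACE

Orientations are given as a unit quaternion [w, x, y, z].
In Python, from plant import r gives the robot as it stands.
- The arm moves only by the tool apply_moves, never from a script. Its argument "series" is a list of rows, each a list of 2 entries, a list of its own where there are three numbers: the shift along the tool's x, y, z in m, then the turn, a rotation vector about the tool's x, y, z in rad. In form: [[[tx, ty, tz], [rx, ry, rz]], ...]. A call has 1 to 8 rows; each row shifts and turns the pose as measured when the row begins, along the tool's axes as they then stand; what a row does not reach is not made up. A row lasts 1/12 s, in which the tool goes at most 41.7 mm and 7.16 degrees, less where a joint would pass 70% of its speed; a pose out of reach is approached as far as the arm can. A call is refused whole if a number of a shift passes 0.0417 or a number of a turn 0.125, either way. A call with a gripper value outside its range is refused whole. "hand" is the opening, from 0 (shut) to 1 (fully open), set as the call begins (left out, the last holds). The fingers move at their own pace and stop on an object; "squeeze" is the grip in N (left out, the last holds). Time passes only in rows, so rows that do not move let the fingers close. It gives the time, the measured TCP pose, the force and the opening at its end, in the units of the state.
- r.get_obs(): the state, without advancing time (a new reading comes with each control period).
- r.read_camera(name): name is "scene" or "top" or "wrist"; returns the picture (480x640x3 uint8, red, green, blue); there is no depth.
- r.calibration(name): a dict with "K" (3x3 intrinsics, pixels), "R" (3x3) and "t" (3): a world point X has camera coordinates R X + t. Camera axes: x right, y down, z forward; pixel columns grow to the right and rows downward; lengths in m; the calibration is good to about 2 mm. The wrist camera is an equidistant fisheye: a pixel r from the principal point sees the ray r / f radians off the axis. A picture is of the moment at which its call begins: read the wrist's pose just before it. calibration takes no time and is no camera call; for the wrist camera it gives the pose at the moment of the call.
- r.hand_in(): hands the job in, once; it reports no verdict.
The state is a dict: "time_s": time; "q": joint angles; "joint_velocities": joint speeds; "joint_efforts": joint torques, N m; "tool_pos": TCP position; "ee_rot": TCP orientation; "force": force on the tool from outside, world axes, zero at the start; "wrist_torque": the same for the moment, N m; "width": finger opening in m.
Only numpy, scipy, OpenCV 4.12 (cv2) and the standard library are available. Lean on these libraries where they do the work, as an engineer would, in place of code of your own. Each camera call takes 0.05 s, during which the arm holds its last target.

## Working session

There is one attempt and no reset: what is moved stays moved. The work goes in short steps, Python scripts to look and compute and a tool call to move; the robot and the scene stay as the last step left them, time stands still between calls to the robot, and variables do not carry over. Pictures are saved under pics/ and viewed, and the job is handed in when it is done.

Besides the shell and the picture viewer there is one more tool, called after "Emit:" by a JSON object that holds its "api" and its "payload". apply_moves: Moves the arm, as the interface text tells. Its arguments: {"type":"object","properties":{"series":{"type":"array","items":{"type":"array"}},"hand":{"type":"number"},"squeeze":{"type":"number"}},"required":["series"]}

```bash
ls -la; mkdir -p pics
python3 - <<'E'
from plant import r
import cv2
print(r.get_obs())
for n in ["scene","top","wrist"]:
    c=r.calibration(n); print(n,c)
    im=r.read_camera(n); cv2.imwrite(f"pics/{n}0.png",im[:,:,::-1])
E
```

```text
total 12
drwxr-xr-x  3 agent agent 4096 Dec  5 22:29 .
drwxr-xr-x 23 root  root  4096 Dec  5 22:29 ..
drwxr-xr-x  2 agent agent 4096 Dec  5 22:29 pics
{'time_s': 0.0, 'q': array([ 1.07990803e+00,  3.59460862e-01,  1.51144097e+00,  2.36578021e-06,
        1.27252662e+00, -1.15099029e-01]), 'joint_velocities': array([ 0.00084271,  0.000621  ,  0.00228987,  0.00057615, -0.00106458,
       -0.0014038 ]), 'joint_efforts': array([ 5.74763417e-04, -5.15391254e+01, -2.70722651e+01,  6.74937805e-02,
        3.51561152e-02, -1.45507820e-04]), 'tool_pos': array([0.2198739 , 0.5575001 , 0.22183265]), 'ee_rot': array([-2.74961587e-04,  1.86791263e-01,  9.82399197e-01, -8.75752684e-04]), 'force': array([0.44789988, 0.03405444, 0.67073627]), 'wrist_torque': array([ 0.00779779, -0.00870529, -0.04503317]), 'width': 0.08787124064959405}
scene {'K': array([[463.68257421,   0.        , 317.53389078],
       [  0.        , 463.68257421, 235.12249822],
       [  0.        ,   0.        ,   1.        ]]), 'R': array([[ 0.47063287,  0.88222374,  0.01363752],
       [ 0.56805947, -0.29113896, -0.76977045],
 
[... 174 characters left out ...]
.        , 445.01676844, 234.21740383],
       [  0.        ,   0.        ,   1.        ]]), 'R': array([[ 1.14900232e-02, -9.99933988e-01, -1.13550781e-06],
       [-9.89331477e-01, -1.13680271e-02, -1.45237724e-01],
       [ 1.45228124e-01,  1.66990821e-03, -9.89396788e-01]]), 't': array([0.02057306, 0.42700796, 1.02551061])}
wrist {'K': array([[371.64829954,   0.        , 313.88766931],
       [  0.        , 371.64829954, 236.31343543],
       [  0.        ,   0.        ,   1.        ]]), 'R': array([[ 0.36787148,  0.92987451, -0.00199411],
       [ 0.90111139, -0.35596148,  0.24756754],
       [ 0.22949692, -0.09286995, -0.96886859]]), 't': array([-0.5978277 , -0.03039381,  0.3894679 ])}
```

View pics/scene0.png

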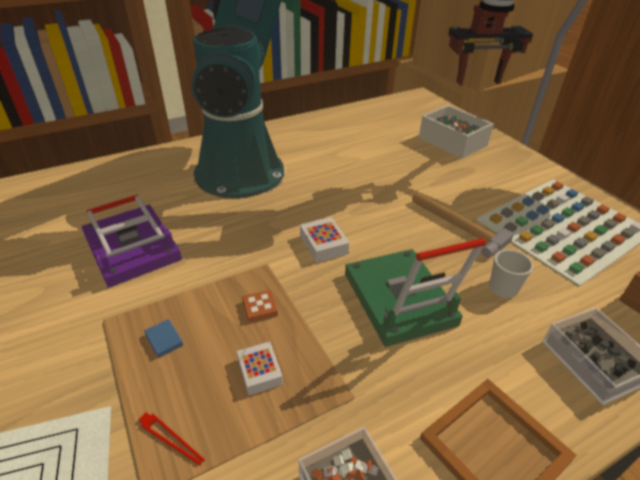

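View pics/top0.png

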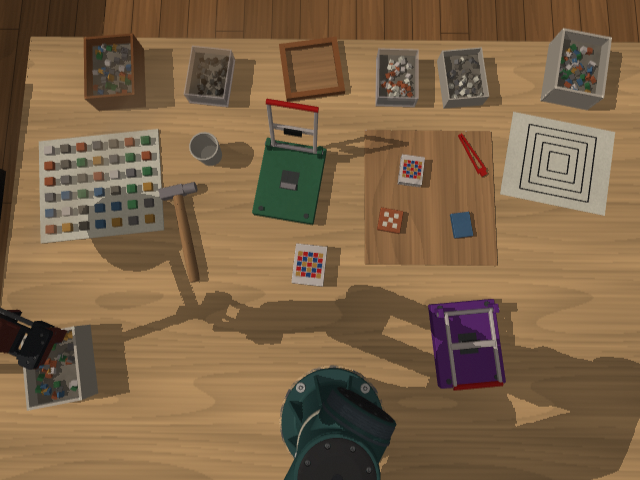

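View pics/wrist0.png

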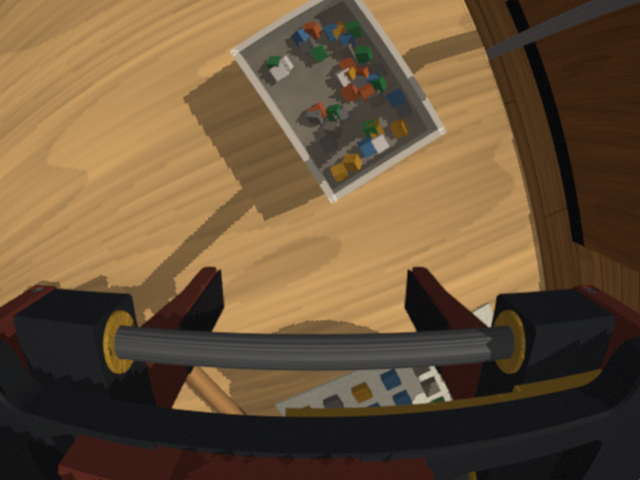

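Run:
```python
import cv2
im=cv2.imread("pics/top0.png")
a=cv2.resize(im[90:235,240:340],None,fx=4,fy=4,interpolation=cv2.INTER_CUBIC)
b=cv2.resize(im[145:195,385:440],None,fx=7,fy=7,interpolation=cv2.INTER_CUBIC)
cv2.imwrite("pics/cropfix.png",a);cv2.imwrite("pics/croptab.png",b)
s=cv2.imread("pics/scene0.png")
cv2.imwrite("pics/cropsc.png",cv2.resize(s[210:400,220:520],None,fx=2.6,fy=2.6,interpolation=cv2.INTER_CUBIC))
```

```text
(no output)
```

View pics/cropfix.png

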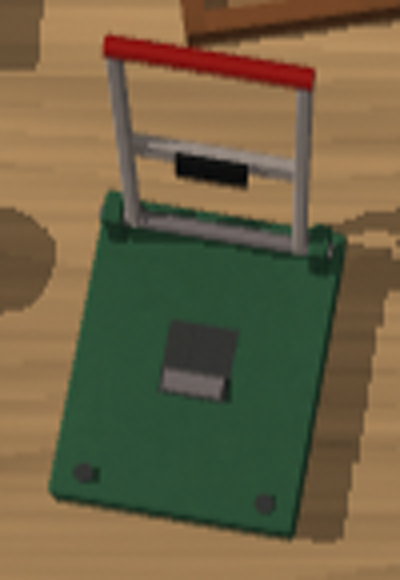

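View pics/croptab.png

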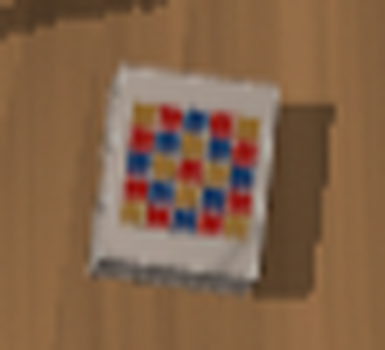

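View pics/cropsc.png

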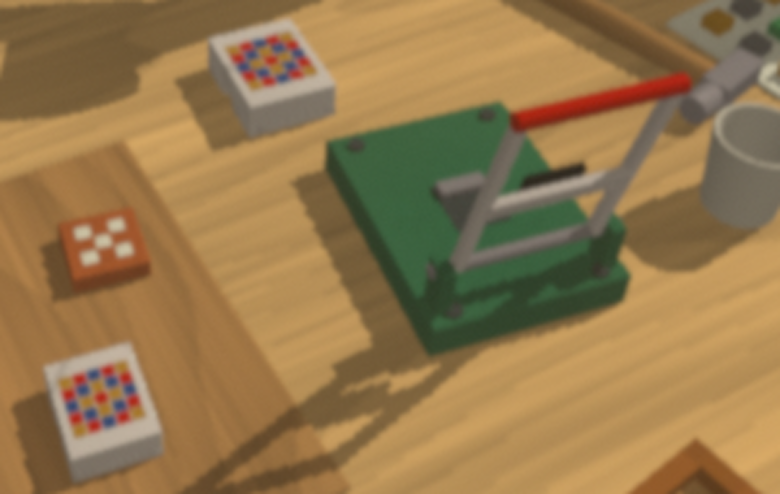

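```bash
cat > h.py <<'E'
import numpy as np, cv2, pickle
from scipy.optimize import least_squares
from scipy.spatial.transform import Rotation as Rot
def ray(c,uv,fish=False):
    K,R,t=c["K"],np.array(c["R"]),np.array(c["t"])
    x=(uv[0]-K[0,2])/K[0,0]; y=(uv[1]-K[1,2])/K[1,1]
    if fish:
        th=np.hypot(x,y); s=np.sin(th)/th if th>1e-9 else 1
        d=np.array([x*s,y*s,np.cos(th)])
    else: d=np.array([x,y,1.])
    return -R.T@t, R.T@d
def onz(c,uv,z,fish=False):
    o,d=ray(c,uv,fish); return o+d*(z-o[2])/d[2]
def proj(c,X,fish=False):
    p=np.array(c["R"])@np.asarray(X)+np.array(c["t"]);K=c["K"]
    if fish:
        rr=np.hypot(p[0],p[1]);th=np.arctan2(rr,p[2]);m=p[:2]/rr*th
    else: m=p[:2]/p[2]
    return np.array([K[0,0]*m[0]+K[0,2],K[1,1]*m[1]+K[1,2]])
def T(q): # wxyz
    return Rot.from_quat([q[1],q[2],q[3],q[0]]).as_matrix()
def delta(o,p,yaw_y):
    """tool-frame shift to world p; and turn so tool points down with jaw axis (tool y) along world angle yaw_y (mod pi)"""
    R=T(o["ee_rot"]); sh=R.T@(np.array(p)-o["tool_pos"])
    best=None
    for k in (0,np.pi):
        a=yaw_y+k; y=np.array([np.cos(a),np.sin(a),0]); z=np.array([0,0,-1.]); x=np.cross(y,z)
        G=np.stack([x,y,z],1); v=Rot.from_matrix(R.T@G).as_rotvec()
        if best is None or np.linalg.norm(v)<np.linalg.norm(best): best=v
    return sh,best
E
python3 - <<'E'
from h import *
from plant import r
ct=r.calibration("top");cs=r.calibration("scene")
f=lambda p:(240+p[0]/4-.375,90+p[1]/4-.375)
P=[onz(ct,f(p),.03) for p in [(52,490),(292,531),(343,240),(110,193)]]
P=np.array(P);print(P.round(4)); print([np.linalg.norm(P[i]-P[(i+1)%4]).round(4) for i in range(4)])
d=P[2]+P[3]-P[0]-P[1]; print("c",P.mean(0),"yaw",np.arctan2(d[1],d[0]))
g=lambda p:(220+p[0]/2.6-.3,210+p[1]/2.6-.3)
S=np.array([onz(cs,g(p),.03) for p in [(500,103),(327,145),(432,320),(625,280)]]);print(S.round(4),S.mean(0)); print([np.linalg.norm(S[i]-S[(i+1)%4]).round(4) for i in range(4)])
h=lambda p:(385+p[0]/7-.43,145+p[1]/7-.43)
for n,Q in [("t",[onz(ct,h(p),.03) for p in [(98,258),(257,277),(279,90),(122,67)]]),("s",[onz(cs,g(p),.03) for p in [(132,343),(45,366),(72,458),(160,430)]]),
 ("big",[onz(ct,p,.03) for p in [(292,283),(324,286),(328,247),(298,243)]])]:
    Q=np.array(Q);print(n,Q.round(4),Q.mean(0),[np.linalg.norm(Q[i]-Q[(i+1)%4]).round(4) for i in range(4)])
print("key",onz(ct,f((195,383)),.036))
k=[onz(ct,f(p),.03) for p in [(170,320),(238,330),(230,402),(160,390)]];print(np.round(k,4))
E
```

```text
[[0.4785 0.1934 0.03  ]
 [0.4552 0.0494 0.03  ]
 [0.6361 0.0208 0.03  ]
 [0.6644 0.1642 0.03  ]]
[np.float64(0.1459), np.float64(0.1831), np.float64(0.1461), np.float64(0.1882)]
c [0.55853458 0.10693201 0.03      ] yaw -0.15617099823971428
[[0.4828 0.1931 0.03  ]
 [0.4617 0.0476 0.03  ]
 [0.6348 0.0238 0.03  ]
 [0.6669 0.1583 0.03  ]] [0.56155895 0.10568452 0.03      ]
[np.float64(0.147), np.float64(0.1747), np.float64(0.1383), np.float64(0.1874)]
t [[ 0.5581 -0.1571  0.03  ]
 [ 0.552  -0.2119  0.03  ]
 [ 0.6191 -0.2209  0.03  ]
 [ 0.6267 -0.1664  0.03  ]] [ 0.58897222 -0.18906721  0.03      ] [np.float64(0.0551), np.float64(0.0677), np.float64(0.0551), np.float64(0.0693)]
s [[ 0.562  -0.1558  0.03  ]
 [ 0.5532 -0.2108  0.03  ]
 [ 0.6212 -0.2197  0.03  ]
 [ 0.6279 -0.1666  0.03  ]] [ 0.59107865 -0.18822106  0.03      ] [np.float64(0.0557), np.float64(0.0686), np.float64(0.0535), np.float64(0.0667)]
big [[0.3108 0.0955 0.03  ]
 [0.3046 0.0206 0.03  ]
 [0.3965 0.0121 0.03  ]
 [0.4052 0.0833 0.03  ]] [0.3542719  0.05285388 0.03      ] [np.float64(0.0752), np.float64(0.0922), np.float64(0.0717), np.float64(0.0952)]
key [0.5436734  0.10878398 0.036     ]
[[0.5843 0.1253 0.03  ]
 [0.5786 0.0839 0.03  ]
 [0.5337 0.0879 0.03  ]
 [0.5406 0.1303 0.03  ]]
```

Run:
```python
from h import *
from plant import r
o=r.get_obs();R=T(o["ee_rot"]);print("toolR",R.round(3))
c=r.calibration("wrist");C=-c["R"].T@c["t"];print("cam in tool",(R.T@(C-o["tool_pos"])).round(4))
print("cam axes in tool cols",(R.T@c["R"].T).round(3))
sh,v=delta(o,[.59,-.1885,.3],-.14+np.pi/2);print(sh,v)
```

```text
toolR [[-0.93   0.367 -0.001]
 [ 0.367  0.93  -0.001]
 [ 0.    -0.001 -1.   ]]
cam in tool [ 0.0664 -0.001  -0.1617]
cam axes in tool cols [[-0.001 -0.969 -0.248]
 [ 1.    -0.001 -0.001]
 [ 0.    -0.248  0.969]]
[-0.61804087 -0.55837791 -0.07729225] [-0.00139436 -0.00033891 -0.23579293]
```

Emit:
{"api": "apply_moves", "payload": {"series": [[[0,0,-0.025],[0,0,-0.118]],[[0,0,-0.025],[0,0,-0.118]],[[-0.0245,-0.0308,0],[0,0,0]],[[-0.0245,-0.0308,0],[0,0,0]],[[-0.0245,-0.0308,0],[0,0,0]],[[-0.0245,-0.0308,0],[0,0,0]],[[-0.0245,-0.0308,0],[0,0,0]],[[-0.0245,-0.0308,0],[0,0,0]]], "hand": 1}}

```text
time_s: 0.82
tool_pos: [0.3419, 0.3542, 0.2715]
ee_rot: [-0.001, 0.058, 0.998, -0.001]
force: [0.2, 0.2, 0.6]
width: 0.0882
```

Emit:
{"api": "apply_moves", "payload": {"series": [[[-0.0245,-0.0308,0],[0,0,0]],[[-0.0245,-0.0308,0],[0,0,0]],[[-0.0245,-0.0308,0],[0,0,0]],[[-0.0245,-0.0308,0],[0,0,0]],[[-0.0245,-0.0308,0],[0,0,0]],[[-0.0245,-0.0308,0],[0,0,0]],[[-0.0245,-0.0308,0],[0,0,0]],[[-0.0245,-0.0308,0],[0,0,0]]]}}

```text
time_s: 1.48
tool_pos: [0.5117, 0.0719, 0.2711]
ee_rot: [-0.002, 0.057, 0.998, -0.001]
force: [0.6, 0.7, -0.3]
width: 0.0878
```

Emit:
{"api": "apply_moves", "payload": {"series": [[[-0.022,-0.0304,0],[0,0,-0.02]],[[-0.022,-0.0304,0],[0,0,0]],[[-0.022,-0.0304,0],[0,0,0]],[[-0.022,-0.0304,0],[0,0,0]],[[-0.022,-0.0304,0],[0,0,0]],[[-0.022,-0.0304,0],[0,0,0]],[[-0.022,-0.0304,0],[0,0,0]],[[-0.01,-0.015,0],[0,0,0]]]}}

```text
time_s: 2.15
tool_pos: [0.6576, -0.1889, 0.2679]
ee_rot: [-0.003, 0.049, 0.999, -0.001]
force: [0.7, 0.5, -0.3]
width: 0.0879
```

Run:
```python
from h import *
from plant import r
o=r.get_obs();c=r.calibration("wrist");im=r.read_camera("wrist")
cv2.imwrite("pics/w1.png",im[:,:,::-1]);pickle.dump((o,c),open("w1.pkl","wb"));print(o["tool_pos"],o["joint_velocities"].round(3))
for n in ("top","scene"):
    cv2.imwrite(f"pics/{n}1.png",r.read_camera(n)[:,:,::-1])
```

```text
[ 0.65758191 -0.18889323  0.26793469] [-0.21   0.227 -0.352  0.022  0.167 -0.206]
```

View pics/w1.png

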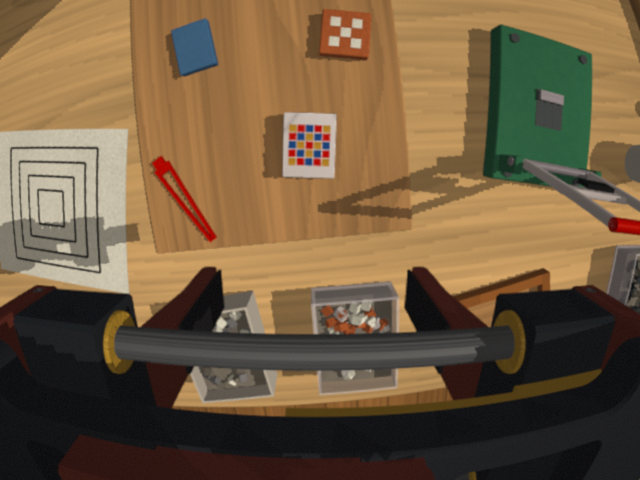

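Run:
```python
from h import *
from plant import r
o=r.get_obs();c=r.calibration("wrist");im=r.read_camera("wrist")
cv2.imwrite("pics/w2.png",im[:,:,::-1]);pickle.dump((o,c),open("w2.pkl","wb"));print(o["tool_pos"],o["joint_velocities"].round(3))
b=im[:,:,::-1]
cv2.imwrite("pics/w2t.png",cv2.resize(b[100:195,265:355],None,fx=6,fy=6,interpolation=cv2.INTER_CUBIC))
cv2.imwrite("pics/w2f.png",cv2.resize(b[10:240,470:640],None,fx=2.6,fy=2.6,interpolation=cv2.INTER_CUBIC)[:598])
```

```text
[ 0.65593081 -0.18585047  0.26764949] [ 0.035 -0.031  0.041  0.015  0.008  0.007]
```

View pics/w2t.png

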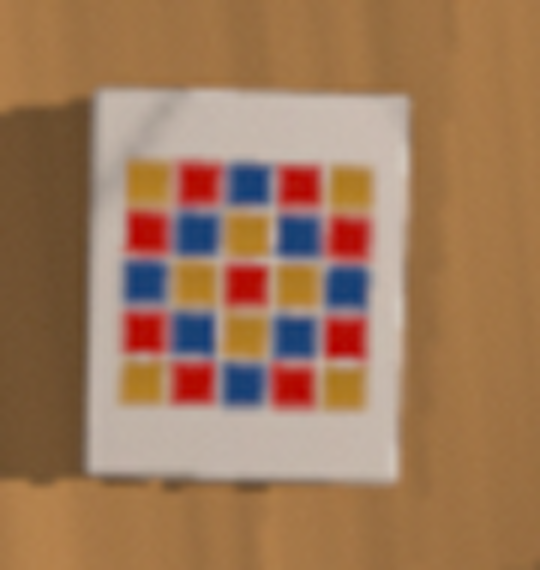

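View pics/w2f.png

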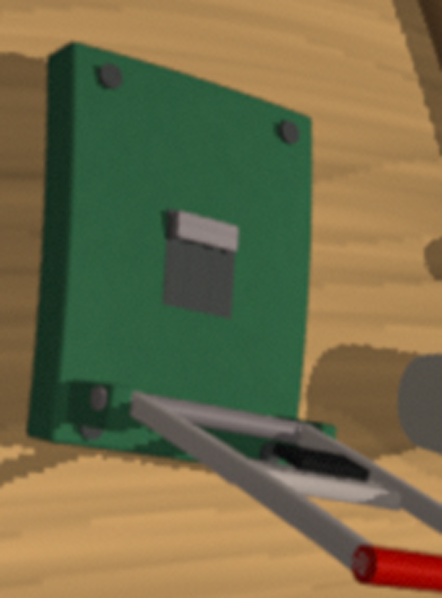

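Run:
```python
from h import *
o,c=pickle.load(open("w2.pkl","rb"))
def cr(p,s,ox,oy): return (ox+(p[0]+.5)/s-.5, oy+(p[1]+.5)/s-.5)
Q=np.array([onz(c,cr(p,6,265,100),.03,True) for p in [(97,90),(409,95),(397,481),(87,473)]])
print("tab",Q.round(4),Q.mean(0).round(4),[np.linalg.norm(Q[i]-Q[(i+1)%4]).round(4) for i in range(4)])
d=Q[2]+Q[3]-Q[0]-Q[1];e=Q[1]-Q[0]+Q[2]-Q[3];print("yawx",np.arctan2(d[1],d[0]),np.arctan2(-e[0],e[1]))
m=[np.array(onz(c,cr(p,6,265,100),.03,True)) for p in [(247,285)]];print("inlay centre",m)
F=np.array([onz(c,cr(p,2.6,470,10),.03,True) for p in [(75,43),(312,119)]]);print("fix near corners",F.round(4),np.linalg.norm(F[1]-F[0]))
e=F[1]-F[0];yaw=np.arctan2(-e[0],e[1]);print("yaw",yaw)
print("centre",F.mean(0)+.095*np.array([np.cos(yaw),np.sin(yaw),0]))
K=np.array([onz(c,cr(p,2.6,470,10),.036,True) for p in [(178,210),(239,228),(235,251),(174,236)]]);print("key",K.round(4),K.mean(0).round(4),[np.linalg.norm(K[i]-K[(i+1)%4]).round(4) for i in range(4)])
S=np.array([onz(c,cr(p,2.6,470,10),.03,True) for p in [(163,304),(231,317)]]);print("slot far",S.round(4),S.mean(0))
```

```text
tab [[ 0.553  -0.2124  0.03  ]
 [ 0.5596 -0.1575  0.03  ]
 [ 0.6285 -0.1662  0.03  ]
 [ 0.6214 -0.2215  0.03  ]] [ 0.5906 -0.1894  0.03  ] [np.float64(0.0553), np.float64(0.0695), np.float64(0.0557), np.float64(0.0691)]
yawx -0.12916508551367142 -0.12358491642962192
inlay centre [array([ 0.59081296, -0.18943758,  0.03      ])]
fix near corners [[0.4576 0.0505 0.03  ]
 [0.4813 0.1946 0.03  ]] 0.14601155439464067
yaw -0.16259167839893301
centre [0.56319249 0.10715668 0.03      ]
key [[0.5363 0.0927 0.036 ]
 [0.543  0.1295 0.036 ]
 [0.5543 0.1257 0.036 ]
 [0.5486 0.0889 0.036 ]] [0.5455 0.1092 0.036 ] [np.float64(0.0374), np.float64(0.0119), np.float64(0.0372), np.float64(0.0129)]
slot far [[0.5802 0.0836 0.03  ]
 [0.5859 0.125  0.03  ]] [0.58308606 0.10432164 0.03      ]
```

```bash
cat > d.py <<'E'
import sys
from h import *
from plant import r
o=r.get_obs()
p=[float(v) for v in sys.argv[1:4]];a=float(sys.argv[4])+np.pi/2
sh,v=delta(o,p,a);R=T(o["ee_rot"])
w=Rot.from_rotvec(v).as_matrix(); 
print("pos",o["tool_pos"].round(4),"shift now",sh.round(4),"turn",v.round(4),"shift after turn",(w.T@sh).round(4),"F",o["force"].round(2),"w",round(o["width"],4),"t",o["time_s"])
print("yaw",round(float(np.arctan2(R[1,1],R[0,1])-np.pi/2),4),"tilt",R[:2,2].round(4))
E
python3 d.py .5907 -.1894 .06 -.127
```

```text
pos [ 0.6554 -0.1844  0.2679] shift now [ 0.0623 -0.0114  0.2084] turn [ 0.0007 -0.0079  0.0302] shift after turn [ 0.0635 -0.0132  0.2079] F [-1.01  0.39  0.11] w 0.0878 t 2.35
yaw -0.0968 tilt [-0.0077  0.0016]
```

Emit:
{"api": "apply_moves", "payload": {"series": [[[0,0,0.02],[0,-0.008,0.03]],[[0.0106,-0.0022,0.032],[0,0,0]],[[0.0106,-0.0022,0.032],[0,0,0]],[[0.0106,-0.0022,0.032],[0,0,0]],[[0.0106,-0.0022,0.032],[0,0,0]],[[0.0106,-0.0022,0.032],[0,0,0]],[[0.0106,-0.0022,0.028],[0,0,0]],[[0,0,0],[0,0,0]]]}}

```text
time_s: 3.02
tool_pos: [0.5867, -0.1743, 0.0593]
ee_rot: [0.004, 0.058, 0.998, 0.002]
force: [-1.4, 0.1, -0.1]
width: 0.0878
```

```bash
python3 d.py .5907 -.1894 .06 -.127;  python3 - <<'E'
from h import *
from plant import r
c=r.calibration("wrist");im=r.read_camera("wrist");pickle.dump(c,open("w3.pkl","wb"))
cv2.imwrite("pics/w3.png",im[:,:,::-1])
E
```

```text
pos [ 0.5867 -0.1743  0.0593] shift now [-0.0057 -0.0146 -0.0007] turn [0.0036 0.008  0.011 ] shift after turn [-0.0059 -0.0145 -0.0007] F [-1.39  0.12 -0.08] w 0.0878 t 3.0167
yaw -0.1159 tilt [0.0083 0.0026]
```

View pics/w3.png

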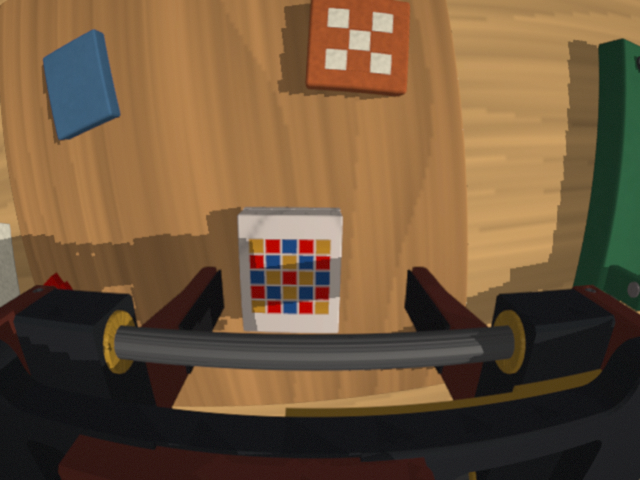

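Emit:
{"api": "apply_moves", "payload": {"series": [[[-0.006,-0.0145,0],[0.0036,0.008,0.011]],[[0,0,0],[0,0,0]],[[0,0,0],[0,0,0]]]}}

```text
time_s: 3.32
tool_pos: [0.5979, -0.1902, 0.0674]
ee_rot: [0.005, 0.063, 0.998, -0.002]
force: [-0.3, -0.2, 0.0]
width: 0.088
```

```bash
python3 d.py .5907 -.1894 .01 -.127;  python3 - <<'E'
from h import *
from plant import r
c=r.calibration("wrist");im=r.read_camera("wrist");pickle.dump(c,open("w4.pkl","wb"))
cv2.imwrite("pics/w4.png",cv2.resize(im[200:360,140:500,::-1],None,fx=2.2,fy=2.2))
E
```

```text
pos [ 0.5979 -0.1902  0.0674] shift now [0.0078 0.     0.0573] turn [-0.0027  0.0098  0.0018] shift after turn [ 0.0072 -0.0002  0.0574] F [-0.3  -0.22  0.02] w 0.088 t 3.3167
yaw -0.1252 tilt [ 0.0094 -0.004 ]
```

View pics/w4.png

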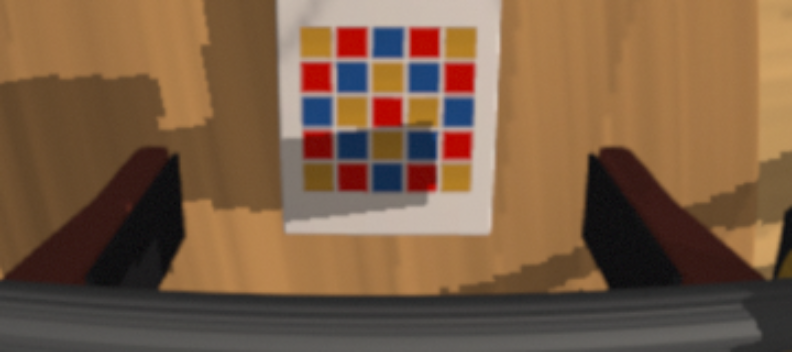

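Emit:
{"api": "apply_moves", "payload": {"series": [[[0.004,0,0.01],[-0.0027,0.0098,0.0018]],[[0.003,0,0.012],[0,0,0]],[[0,0,0.012],[0,0,0]],[[0,0,0.006],[0,0,0]],[[0,0,0],[0,0,0]],[[0,0,0],[0,0,0]]]}}

```text
time_s: 3.87
tool_pos: [0.5973, -0.1921, 0.0296]
ee_rot: [0.005, 0.064, 0.998, -0.002]
force: [0.8, 0.1, -0.6]
width: 0.088
```

```bash
python3 d.py .5907 -.1894 .01 -.127
```

```text
pos [ 0.5973 -0.1921  0.0296] shift now [0.0071 0.0019 0.0195] turn [-0.0033  0.0111 -0.0007] shift after turn [0.0069 0.0019 0.0196] F [ 0.78  0.13 -0.56] w 0.088 t 3.8667
yaw -0.1277 tilt [ 0.0106 -0.0046]
```

Emit:
{"api": "apply_moves", "payload": {"series": [[[0.006,0.0015,0.008],[-0.0033,0.011,0]],[[0.003,0,0.006],[-0.002,0.006,0]],[[0.001,0,0.003],[0,0,0]],[[0,0,0],[0,0,0]]]}}

```text
time_s: 4.2
tool_pos: [0.587, -0.1892, 0.0112]
ee_rot: [-0.004, 0.064, 0.998, 0.002]
force: [-0.5, -0.1, -0.2]
width: 0.0882
```

```bash
python3 d.py .5907 -.1894 .01 -.127
```

```text
pos [ 0.587  -0.1892  0.0112] shift now [-0.0038  0.0002  0.0011] turn [ 0.0026 -0.0076 -0.0006] shift after turn [-0.0037  0.0002  0.0012] F [-0.46 -0.07 -0.2 ] w 0.0882 t 4.2
yaw -0.1276 tilt [-0.0072  0.0035]
```

Emit:
{"api": "apply_moves", "payload": {"series": [[[-0.0025,0,0],[0.0015,-0.005,0]],[[0,0,0],[0,0,0]],[[0,0,0],[0,0,0]]]}}

```text
time_s: 4.45
tool_pos: [0.5895, -0.1895, 0.0109]
ee_rot: [-0.001, 0.064, 0.998, 0.001]
force: [-0.6, -0.3, 0.6]
width: 0.0877
```

```bash
python3 d.py .5907 -.1894 .01 -.127
```

```text
pos [ 0.5895 -0.1895  0.0109] shift now [-0.0011  0.0002  0.0009] turn [ 0.001  -0.0024 -0.0007] shift after turn [-0.0011  0.0002  0.0009] F [-0.62 -0.28  0.55] w 0.0877 t 4.45
yaw -0.1277 tilt [-0.0022  0.0013]
```

Emit:
{"api": "apply_moves", "payload": {"series": [[[-0.001,0,0],[0.001,-0.0024,0]],[[0,0,0],[0,0,0]],[[0,0,0],[0,0,0]],[[0,0,0],[0,0,0]],[[0,0,0],[0,0,0]],[[0,0,0],[0,0,0]]], "hand": 0, "squeeze": 20}}

```text
time_s: 4.95
tool_pos: [0.5917, -0.1899, 0.012]
ee_rot: [0.001, 0.064, 0.998, -0.0]
force: [0.2, 0.6, -1.7]
width: 0.0561
```

```bash
python3 d.py .5907 -.1894 .01 -.127
```

```text
pos [ 0.5917 -0.1899  0.012 ] shift now [0.001  0.0003 0.002 ] turn [-0.0006  0.0025 -0.0006] shift after turn [0.001  0.0003 0.002 ] F [ 0.16  0.57 -1.69] w 0.0561 t 4.95
yaw -0.1276 tilt [ 0.0024 -0.0009]
```

Emit:
{"api": "apply_moves", "payload": {"series": [[[0,0,-0.012],[0,0,0]],[[0,0,-0.02],[0,0,0]],[[0.008,0,-0.03],[0,0,0.016]],[[0.015,0,-0.03],[0,0,0.016]],[[0.015,0,-0.02],[0,0,0]],[[0.008,0.015,-0.008],[0,0,0]],[[0,0.03,0],[0,0,0]],[[0,0.03,0],[0,0,0]]]}}

```text
time_s: 5.62
tool_pos: [0.555, -0.1121, 0.141]
ee_rot: [0.001, 0.084, 0.996, -0.001]
force: [-0.1, -0.5, -2.4]
width: 0.0556
```

```bash
python3 d.py .56 .107 .12 -.160
```

```text
pos [ 0.555  -0.1121  0.141 ] shift now [0.0316 0.2169 0.0204] turn [-0.0027  0.0015 -0.0074] shift after turn [0.03  0.217 0.021] F [-0.07 -0.5  -2.44] w 0.0556 t 5.6167
yaw -0.1674 tilt [ 0.001  -0.0029]
```

Emit:
{"api": "apply_moves", "payload": {"series": [[[0.005,0.032,0],[0,0,0]],[[0.005,0.032,0],[0,0,0]],[[0.005,0.032,0],[0,0,0]],[[0.005,0.032,0],[0,0,0]],[[0.005,0.03,0],[0,0,0]],[[0.003,0.02,0],[0,0,0]],[[0,0.006,0],[0,0,0]],[[0,0,0],[0,0,0]]]}}

```text
time_s: 6.28
tool_pos: [0.5572, 0.0866, 0.1482]
ee_rot: [0.004, 0.083, 0.997, -0.001]
force: [0.3, -0.3, -1.8]
width: 0.0561
```

```bash
python3 d.py .563 .107 .06 -.160;  python3 - <<'E'
from h import *
from plant import r
c=r.calibration("wrist");im=r.read_camera("wrist");pickle.dump(c,open("w5.pkl","wb"))
cv2.imwrite("pics/w5.png",im[:,:,::-1])
cv2.imwrite("pics/s5.png",r.read_camera("scene")[:,:,::-1])
E
```

```text
pos [0.5572 0.0866 0.1482] shift now [-0.0016  0.0212  0.0882] turn [-0.0012  0.0078 -0.0056] shift after turn [-0.0024  0.0211  0.0882] F [ 0.3  -0.33 -1.75] w 0.0561 t 6.2833
yaw -0.1657 tilt [ 0.0075 -0.0025]
```

View pics/w5.png

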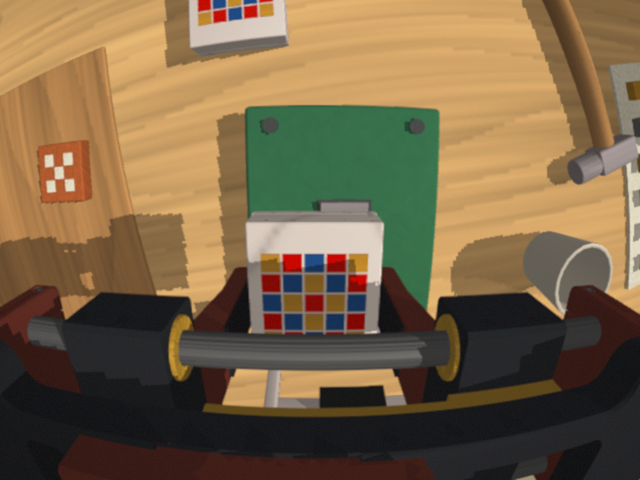

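View pics/s5.png

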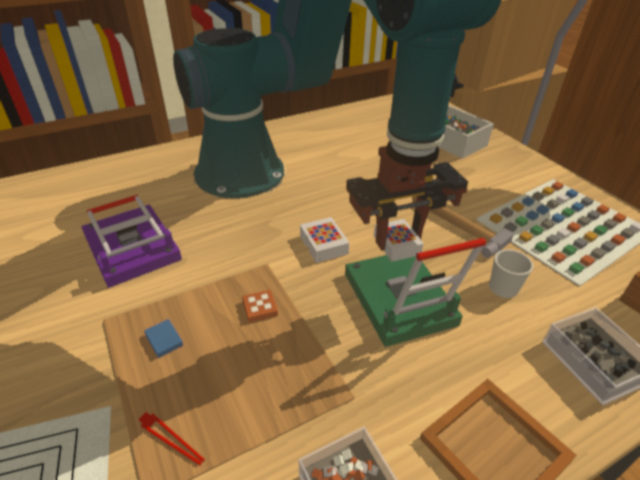

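Run:
```python
from h import *
from plant import r
c=pickle.load(open("w5.pkl","rb"));b=cv2.imread("pics/w5.png")
cv2.imwrite("pics/w5c.png",cv2.resize(b[90:340,230:450],None,fx=2.4,fy=2.4,interpolation=cv2.INTER_CUBIC))
F=np.array([onz(c,p,.03,True) for p in [(247.5,107.5),(438,110.5)]]);e=F[1]-F[0];y=np.arctan2(-e[0],e[1])
print(F,np.linalg.norm(e),y,F.mean(0)+.095*np.array([np.cos(y),np.sin(y),0]))
```

```text
[[0.45635745 0.05167274 0.03      ]
 [0.48008948 0.19458797 0.03      ]] 0.14487226131851477 -0.16455514770532384 [0.56194014 0.10756807 0.03      ]
```

View pics/w5c.png

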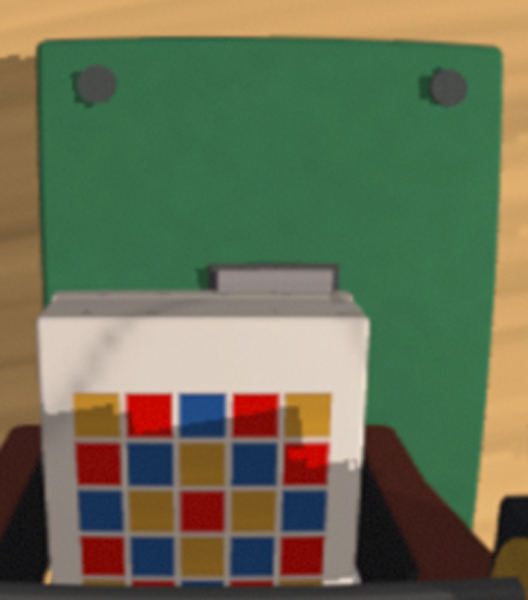

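Emit:
{"api": "apply_moves", "payload": {"series": [[[-0.001,0.012,0.015],[0,0.005,-0.005]],[[-0.001,0.006,0.018],[0,0,0]],[[0,0.003,0.018],[0,0,0]],[[0,0,0.012],[0,0,0]],[[0,0,0.004],[0,0,0]],[[0,0,0],[0,0,0]]]}}

```text
time_s: 6.88
tool_pos: [0.5659, 0.0961, 0.0807]
ee_rot: [0.003, 0.085, 0.996, -0.003]
force: [-0.1, -0.5, -2.1]
width: 0.056
```

```bash
python3 d.py .563 .1075 .044 -.161
```

```text
pos [0.5659 0.0961 0.0807] shift now [0.0051 0.0109 0.0366] turn [-0.0045  0.0068 -0.0091] shift after turn [0.0047 0.0108 0.0367] F [-0.1  -0.48 -2.14] w 0.056 t 6.8833
yaw -0.1702 tilt [ 0.006  -0.0055]
```

Emit:
{"api": "apply_moves", "payload": {"series": [[[0.004,0.009,0.009],[-0.004,0.006,-0.009]],[[0.002,0.005,0.009],[-0.002,0.003,-0.003]],[[0,0.002,0.006],[0,0,0]],[[0,0,0.003],[0,0,0]],[[0,0,0],[0,0,0]]]}}

```text
time_s: 7.3
tool_pos: [0.564, 0.112, 0.053]
ee_rot: [-0.0, 0.08, 0.997, 0.001]
force: [0.6, -0.1, -0.7]
width: 0.0559
```

```bash
python3 d.py .563 .1075 .044 -.161
```

```text
pos [0.564 0.112 0.053] shift now [ 0.0003 -0.0046  0.009 ] turn [ 0.0023 -0.0005  0.0008] shift after turn [ 0.0003 -0.0046  0.009 ] F [ 0.57 -0.08 -0.73] w 0.0559 t 7.3
yaw -0.1602 tilt [-0.0001  0.0024]
```

Emit:
{"api": "apply_moves", "payload": {"series": [[[0,-0.003,0.001],[0.001,0,0]],[[0,-0.0015,0.002],[0,0,0]],[[0,0,0.002],[0,0,0]],[[0,0,0.001],[0,0,0]]]}}

```text
time_s: 7.63
tool_pos: [0.5639, 0.1073, 0.0472]
ee_rot: [0.001, 0.08, 0.997, 0.001]
force: [0.6, -0.1, -1.6]
width: 0.0557
```

```bash
python3 d.py .563 .1075 .044 -.161
```

```text
pos [0.5639 0.1073 0.0472] shift now [0.0009 0.     0.0032] turn [0.0013 0.0011 0.0018] shift after turn [0.0009 0.     0.0032] F [ 0.55 -0.1  -1.57] w 0.0557 t 7.6333
yaw -0.1592 tilt [0.0013 0.0011]
```

Emit:
{"api": "apply_moves", "payload": {"series": [[[0.0003,0,0.0015],[0.001,0.001,0.001]],[[0,0,0.0015],[0,0,0]],[[0,0,0.0015],[0,0,0]]]}}

```text
time_s: 7.88
tool_pos: [0.5641, 0.1072, 0.0429]
ee_rot: [0.001, 0.08, 0.997, 0.0]
force: [-0.5, 0.8, -2.0]
width: 0.0556
```

```bash
python3 d.py .563 .1075 .044 -.161
```

```text
pos [0.5641 0.1072 0.0429] shift now [ 0.0011  0.0001 -0.0011] turn [0.0004 0.0011 0.0003] shift after turn [ 0.0011  0.0001 -0.0011] F [-0.51  0.82 -2.  ] w 0.0556 t 7.8833
yaw -0.1607 tilt [0.0011 0.0003]
```

Emit:
{"api": "apply_moves", "payload": {"series": [[[0,0,0.0012],[0,0,0]],[[0,0,0.0012],[0,0,0]]]}}

```text
time_s: 8.05
tool_pos: [0.5647, 0.1071, 0.0413]
ee_rot: [0.001, 0.08, 0.997, 0.0]
force: [-1.5, -1.3, 11.2]
width: 0.056
```

Emit:
{"api": "apply_moves", "payload": {"series": [[[0.003,0,0.0003],[0,0,0]],[[0.003,0,0.0003],[0,0,0]]]}}

```text
time_s: 8.22
tool_pos: [0.5607, 0.108, 0.0415]
ee_rot: [0.003, 0.08, 0.997, 0.0]
force: [0.3, 0.1, -1.2]
width: 0.056
```

Emit:
{"api": "apply_moves", "payload": {"series": [[[0.003,0,0.0004],[0,0,0]],[[0.003,0,0.0004],[0,0,0]]]}}

```text
time_s: 8.38
tool_pos: [0.5568, 0.1091, 0.0416]
ee_rot: [0.005, 0.08, 0.997, 0.001]
force: [2.5, -0.5, 1.2]
width: 0.0558
```

```bash
python3 d.py .547 .110 .036 -.161
```

```text
pos [0.5568 0.1091 0.0416] shift now [ 0.0099 -0.0007  0.0055] turn [0.0019 0.0106 0.0006] shift after turn [ 0.0099 -0.0007  0.0056] F [ 2.48 -0.55  1.18] w 0.0558 t 8.3833
yaw -0.1604 tilt [0.0108 0.0002]
```

Emit:
{"api": "apply_moves", "payload": {"series": [[[0.003,0,0.0006],[0.001,0.006,0]],[[0.0025,0,0.0006],[0.001,0.005,0]]]}}

```text
time_s: 8.55
tool_pos: [0.5534, 0.11, 0.0415]
ee_rot: [0.002, 0.08, 0.997, 0.0]
force: [2.9, -1.4, 3.8]
width: 0.0557
```

Emit:
{"api": "apply_moves", "payload": {"series": [[[0.002,0,0.0007],[0,0.004,0]],[[0.002,0,0.0007],[0,0.004,0]]]}}

```text
time_s: 8.72
tool_pos: [0.5525, 0.1105, 0.0415]
ee_rot: [0.001, 0.08, 0.997, 0.001]
force: [5.0, -2.2, 5.7]
width: 0.056
```

```bash
python3 d.py .547 .110 .036 -.161
```

```text
pos [0.5525 0.1105 0.0415] shift now [ 0.0053 -0.0014  0.0055] turn [0.0012 0.0019 0.0014] shift after turn [ 0.0053 -0.0014  0.0055] F [ 5.04 -2.2   5.73] w 0.056 t 8.7167
yaw -0.1596 tilt [0.002  0.0008]
```

Emit:
{"api": "apply_moves", "payload": {"series": [[[0.003,-0.0005,0.0005],[0,0.002,0.001]],[[0.003,-0.0005,0.0005],[0,0.002,0]]]}}

```text
time_s: 8.88
tool_pos: [0.549, 0.1107, 0.0414]
ee_rot: [0.001, 0.08, 0.997, 0.001]
force: [4.2, -0.1, 5.5]
width: 0.0557
```

Emit:
{"api": "apply_moves", "payload": {"series": [[[0.0025,-0.0003,0.0005],[0,0.002,0]],[[0.0025,-0.0003,0.0005],[0,0.002,0]]]}}

```text
time_s: 9.05
tool_pos: [0.5451, 0.1111, 0.0407]
ee_rot: [0.001, 0.08, 0.997, 0.002]
force: [8.1, -2.1, 0.9]
width: 0.0558
```

```bash
python3 d.py .547 .110 .036 -.161
```

```text
pos [0.5451 0.1111 0.0407] shift now [-0.002  -0.0008  0.0047] turn [ 0.0033  0.0011 -0.    ] shift after turn [-0.002  -0.0007  0.0047] F [ 8.14 -2.07  0.95] w 0.0558 t 9.05
yaw -0.161 tilt [0.0016 0.0031]
```

Emit:
{"api": "apply_moves", "payload": {"series": [[[0,0,0.001],[0.002,0.001,0]],[[0,0,0.001],[0.001,0,0]]]}}

```text
time_s: 9.22
tool_pos: [0.5453, 0.1111, 0.0385]
ee_rot: [0.001, 0.08, 0.997, 0.0]
force: [4.0, -0.6, 2.1]
width: 0.0558
```

Dropping over the key: z is falling at low force. Continuing gently down.

Emit:
{"api": "apply_moves", "payload": {"series": [[[0,0,0.001],[0.001,0,0]],[[0,0,0.001],[0,0,0]]]}}

```text
time_s: 9.38
tool_pos: [0.5451, 0.1111, 0.0361]
ee_rot: [0.0, 0.08, 0.997, -0.0]
force: [0.3, -0.8, 7.1]
width: 0.0555
```

Emit:
{"api": "apply_moves", "payload": {"series": [[[0,0,0.0008],[0,0,0]],[[0,0,0.0006],[0,0,0]]]}}

```text
time_s: 9.55
tool_pos: [0.5448, 0.1111, 0.0356]
ee_rot: [0.0, 0.08, 0.997, -0.0]
force: [1.6, -1.5, 12.6]
width: 0.0559
```

```bash
python3 d.py .547 .110 .036 -.161
```

```text
pos [0.5448 0.1111 0.0356] shift now [-0.0023 -0.0007 -0.0004] turn [-0.0008  0.0004  0.0001] shift after turn [-0.0023 -0.0007 -0.0004] F [ 1.6  -1.47 12.56] w 0.0559 t 9.55
yaw -0.1609 tilt [ 0.0003 -0.0009]
```

Emit:
{"api": "apply_moves", "payload": {"series": [[[0,0,-0.0004],[0,0,0]],[[0,0,0],[0,0,0]],[[0,0,0],[0,0,0]],[[0,0,0],[0,0,0]]], "hand": 0.82}}

```text
time_s: 9.88
tool_pos: [0.5366, 0.1112, 0.0337]
ee_rot: [-0.007, 0.08, 0.997, -0.001]
force: [0.4, -0.4, -0.2]
width: 0.0722
```

```bash
python3 d.py .545 .1111 .18 -.161;  python3 - <<'E'
from h import *
from plant import r
c=r.calibration("wrist");im=r.read_camera("wrist")
cv2.imwrite("pics/w6.png",im[:,:,::-1])
E
```

```text
pos [0.5366 0.1112 0.0337] shift now [-0.0062  0.0008 -0.1464] turn [-0.0034 -0.0142 -0.0001] shift after turn [-0.0083  0.0013 -0.1463] F [ 0.37 -0.35 -0.24] w 0.0722 t 9.8833
yaw -0.1611 tilt [-0.0145 -0.0011]
```

View pics/w6.png

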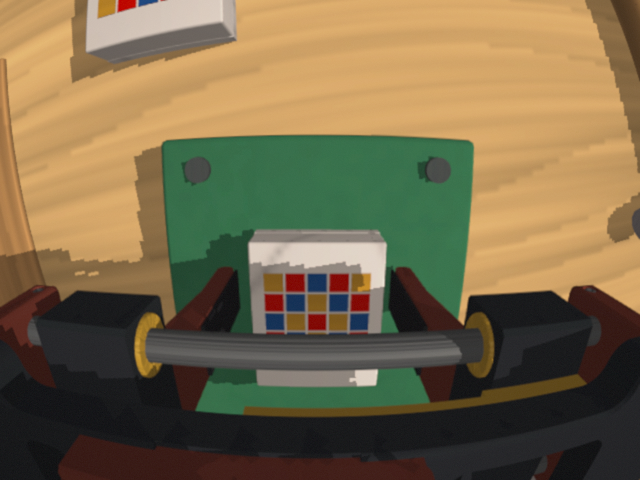

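Emit:
{"api": "apply_moves", "payload": {"series": [[[0,0,-0.008],[0,-0.008,0]],[[0,0,-0.015],[0,-0.004,0]],[[0,0,-0.025],[0,0,0]],[[0,0,-0.03],[0,0,0]],[[0,0,-0.035],[0,0,0]],[[0,0,-0.035],[0,0,0]],[[0,0,-0.015],[0,0,0]],[[0,0,0],[0,0,0]]]}}

```text
time_s: 10.6
tool_pos: [0.5305, 0.1116, 0.2024]
ee_rot: [-0.007, 0.08, 0.997, -0.003]
force: [0.3, 0.7, 0.6]
width: 0.0723
```

```bash
python3 d.py .545 .1111 .30 -.161;  python3 - <<'E'
from h import *
from plant import r
o=r.get_obs();c=r.calibration("wrist");im=r.read_camera("wrist");pickle.dump((o,c),open("w7.pkl","wb"))
cv2.imwrite("pics/w7.png",im[:,:,::-1])
cv2.imwrite("pics/s7.png",cv2.resize(r.read_camera("scene")[200:360,320:520,::-1],None,fx=3.7,fy=3.7,interpolation=cv2.INTER_CUBIC))
E
```

```text
pos [0.5305 0.1116 0.2024] shift now [-0.013   0.0012 -0.0978] turn [-0.0068 -0.0142 -0.    ] shift after turn [-0.0144  0.0018 -0.0976] F [0.31 0.74 0.61] w 0.0723 t 10.6
yaw -0.161 tilt [-0.0151 -0.0045]
```

View pics/w7.png

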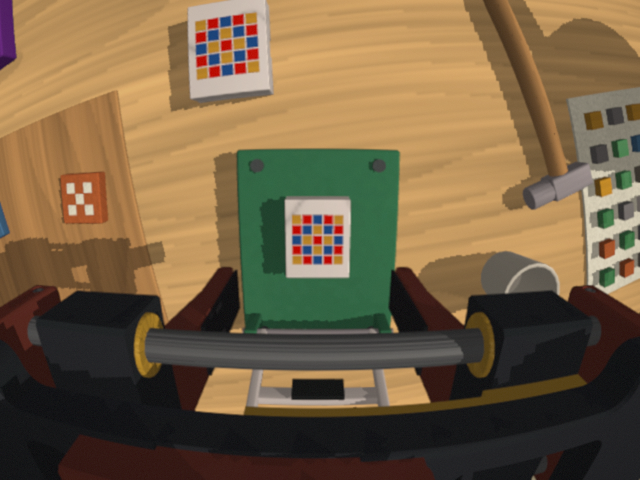

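View pics/s7.png

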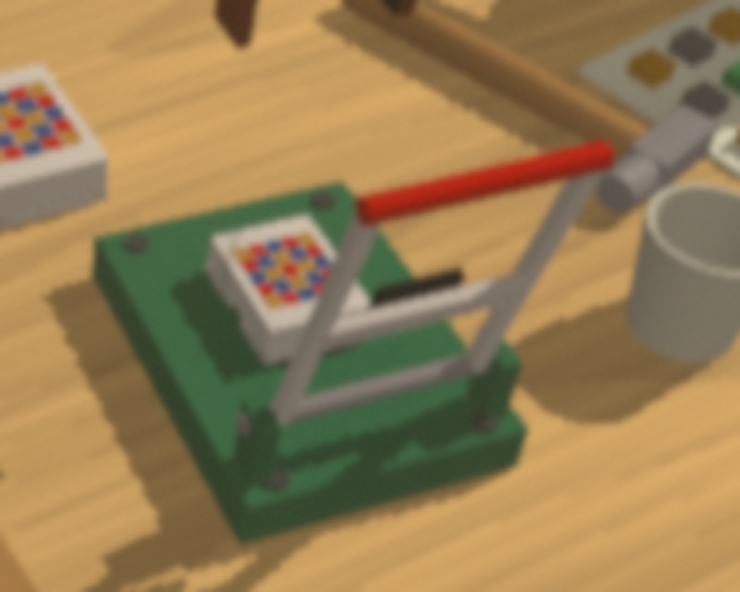

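Run:
```python
from h import *
o,c=pickle.load(open("w7.pkl","rb"));b=cv2.imread("pics/w7.png")
cv2.imwrite("pics/w7c.png",cv2.resize(b[140:300,225:410],None,fx=4,fy=3.7,interpolation=cv2.INTER_CUBIC))
def loc(p,yaw=-.161,C=(.562,.1075)):
    d=p[:2]-np.array(C);cc,s=np.cos(yaw),np.sin(yaw);return np.array([cc*d[0]+s*d[1],-s*d[0]+cc*d[1]])
for z in(.054,.06):
    Q=np.array([onz(c,p,z,True) for p in [(286.3,197.3),(350,197.3),(349,277.5),(286,278.5)]])
    print(z,Q.mean(0).round(4),loc(Q.mean(0)).round(4),[np.linalg.norm(Q[i]-Q[(i+1)%4]).round(4) for i in range(4)])
    d=Q[2]+Q[3]-Q[0]-Q[1];print(np.arctan2(d[1],d[0]))
F=np.array([onz(c,p,.03,True) for p in [(238.5,150.5),(398,151)]]);print(F,[loc(f) for f in F])
e=F[1]-F[0];y=np.arctan2(-e[0],e[1]);print(y,F.mean(0)+.095*np.array([np.cos(y),np.sin(y),0]))
```

```text
0.054 [0.5432 0.1106 0.054 ] [-0.019  0.   ] [np.float64(0.0538), np.float64(0.0716), np.float64(0.0561), np.float64(0.0726)]
-0.16746260609638172
0.06 [0.5417 0.1108 0.06  ] [-0.0205 -0.    ] [np.float64(0.0528), np.float64(0.0702), np.float64(0.055), np.float64(0.0712)]
-0.16746260609638136
[[0.45629537 0.05186092 0.03      ]
 [0.47981364 0.19463905 0.03      ]] [array([-0.09541836, -0.07186454]), array([-0.09509234,  0.07283721])]
-0.16325301012893897 [0.56179137 0.10780975 0.03      ]
```

View pics/w7c.png

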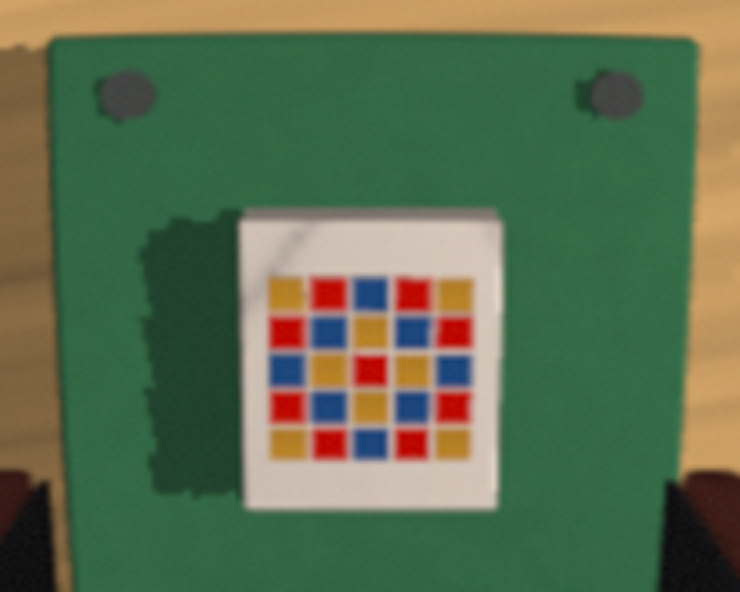

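```bash
python3 - <<'E'
from h import *
from plant import r
ct=r.calibration("top");cs=r.calibration("scene")
def W(l,yaw=-.161,C=(.562,.1075)):
    c,s=np.cos(yaw),np.sin(yaw);return np.array([C[0]+c*l[0]-s*l[1],C[1]+s*l[0]+c*l[1],l[2]])
pt=np.array([240+210.5/4-.5,90+62.5/4-.5]);ps=np.array([220+603/2.6-.5,210+102.5/2.6-.5])
bar=lambda a:W([.072-.16*np.cos(a),0,.06+.16*np.sin(a)])
for a in np.arange(1.65,2.0,.05): print(round(a,2),bar(a).round(4),(proj(ct,bar(a))-pt).round(1),(proj(cs,bar(a))-ps).round(1))
# triangulate
A=[];o1,d1=ray(ct,pt);o2,d2=ray(cs,ps)
d1/=np.linalg.norm(d1);d2/=np.linalg.norm(d2)
s=np.linalg.lstsq(np.stack([d1,-d2],1),o2-o1,rcond=None)[0];print(o1+d1*s[0],o2+d2*s[1])
E
python3 d.py .62 .1 .33 1.41;python3 - <<'E'
from plant import r
print(r.get_obs()["q"])
E
```

```text
1.65 [0.6456 0.0939 0.2195] [-2.2  8.4] [ -7.9 -10.8]
1.7 [0.6534 0.0927 0.2187] [-1.4  4.9] [-5.1 -7. ]
1.75 [0.6612 0.0914 0.2174] [-0.7  1.6] [-2.4 -3. ]
1.8 [0.669  0.0901 0.2158] [ 0.1 -1.7] [0.3 1.3]
1.85 [0.6766 0.0889 0.2138] [ 0.8 -4.8] [2.9 5.8]
1.9 [0.6841 0.0877 0.2114] [ 1.6 -7.7] [ 5.4 10.5]
1.95 [0.6915 0.0865 0.2086] [  2.3 -10.5] [ 7.9 15.4]
2.0 [0.6988 0.0853 0.2055] [  3.1 -13.1] [10.3 20.5]
[0.66559628 0.09027707 0.21528274] [0.6665616  0.09168005 0.21583081]
pos [0.5291 0.1114 0.1993] shift now [-0.0892  0.0023 -0.1323] turn [-0.0201 -0.008   1.5705] shift after turn [ 0.0033  0.0915 -0.1307] F [-0.11  0.36 -0.65] w 0.0719 t 10.7
yaw -0.161 tilt [-0.0189 -0.0047]
[ 0.08206362  0.30782296  1.65197711 -0.00340505  1.20097562 -1.32641611]
```

Emit:
{"api": "apply_moves", "payload": {"series": [[[0,0,-0.03],[-0.01,-0.008,0]],[[0,0,-0.035],[-0.01,0,0.12]],[[0,0,-0.03],[0,0,0.12]],[[0,0,-0.01],[0,0,0.12]],[[0,0,0],[0,0,0.12]],[[0,0,0],[0,0,0.12]],[[0,0,0],[0,0,0.12]],[[0,0,0],[0,0,0.12]]], "hand": 0.7}}

```text
time_s: 11.37
tool_pos: [0.5208, 0.1101, 0.2914]
ee_rot: [-0.019, 0.493, 0.87, -0.004]
force: [-0.4, 0.3, -0.9]
width: 0.0616
```

Emit:
{"api": "apply_moves", "payload": {"series": [[[0,0,0],[0,0,0.12]],[[0,0,0],[0,0,0.12]],[[0,0,0],[0,0,0.12]],[[0,0,0],[0,0,0.12]],[[0,0,0],[0,0,0.12]],[[0,0,0],[0,0,0.1]],[[0,0,0],[0,0,0]]]}}

```text
time_s: 11.95
tool_pos: [0.5113, 0.1092, 0.2731]
ee_rot: [-0.025, 0.772, 0.634, -0.023]
force: [0.6, 0.2, -0.3]
width: 0.0613
```

```bash
python3 d.py .666 .0907 .27 -1.732;python3 - <<'E'
from plant import r
print(r.get_obs()["q"])
E
```

```text
pos [0.5113 0.1092 0.2731] shift now [ 0.0119  0.1552 -0.0076] turn [-0.0686  0.0025 -0.0343] shift after turn [0.0066 0.1556 0.0031] F [ 0.56  0.22 -0.27] w 0.0613 t 11.95
yaw -1.7664 tilt [-0.0679  0.0097]
[0.06770609 0.24067683 1.555982   0.0144652  1.4120639  0.26040937]
```

Emit:
{"api": "apply_moves", "payload": {"series": [[[0,0,0],[-0.06,0.002,-0.03]],[[0.001,0.022,-0.007],[-0.02,0,0]],[[0.001,0.026,-0.005],[0,0,0]],[[0.001,0.026,0],[0,0,0]],[[0.001,0.026,0],[0,0,0]],[[0.001,0.026,0],[0,0,0]],[[0,0.012,0],[0,0,0]],[[0,0,0],[0,0,0]]]}}

```text
time_s: 12.62
tool_pos: [0.6408, 0.0918, 0.2652]
ee_rot: [-0.004, 0.753, 0.658, -0.009]
force: [0.3, 0.7, 0.9]
width: 0.0614
```

```bash
python3 d.py .666 .0907 .25 -1.732
python3 - <<'E'
from h import *
from plant import r
o=r.get_obs();c=r.calibration("wrist");im=r.read_camera("wrist");pickle.dump((o,c),open("w8.pkl","wb"))
cv2.imwrite("pics/w8.png",im[:,:,::-1]);print(o["joint_velocities"].round(2))
E
```

```text
pos [0.6408 0.0918 0.2652] shift now [0.0024 0.0254 0.0147] turn [-0.0183  0.0078  0.0257] shift after turn [0.0029 0.025  0.0152] F [0.28 0.7  0.86] w 0.0614 t 12.6167
yaw -1.7063 tilt [-0.0192 -0.005 ]
[ 0.    0.02  0.03 -0.   -0.   -0.03]
```

View pics/w8.png

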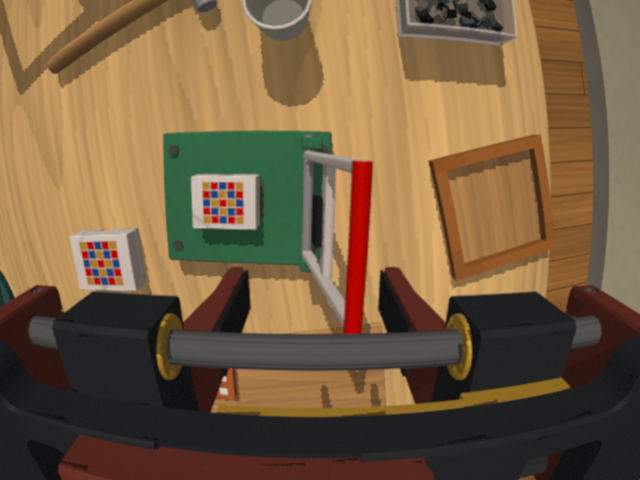

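Run:
```python
from h import *
o,c=pickle.load(open("w8.pkl","rb"))
for p in [(362,163),(359,220),(355,300)]: print(onz(c,p,.2155,True).round(4))
for a in(1.7,1.75,1.78,1.8,1.85,1.9):
    l=lambda y:np.array([.562+np.cos(.161)*(.072-.16*np.cos(a))+np.sin(.161)*y,.1075-np.sin(.161)*(.072-.16*np.cos(a))+np.cos(.161)*y,.06+.16*np.sin(a)])
    print(a,l(0).round(4),proj(c,l(.046),True).round(1),proj(c,l(0),True).round(1))
```

```text
[0.6749 0.1424 0.2155]
[0.6694 0.1097 0.2155]
[0.6619 0.0594 0.2155]
1.7 [0.6534 0.0927 0.2187] [338.5 174.1] [335.5 252.9]
1.75 [0.6612 0.0914 0.2174] [352.4 174.4] [348.8 252.6]
1.78 [0.6659 0.0906 0.2165] [360.6 174.6] [356.6 252.4]
1.8 [0.669  0.0901 0.2158] [365.9 174.7] [361.7 252.1]
1.85 [0.6766 0.0889 0.2138] [378.7 175. ] [374.  251.5]
1.9 [0.6841 0.0877 0.2114] [390.9 175.2] [385.8 250.6]
```

Emit:
{"api": "apply_moves", "payload": {"series": [[[0.002,0.018,0],[-0.018,0.008,0.025]],[[0.001,0.008,0],[0,0,0]],[[0,0.002,0.008],[0,0,0]],[[0,0,0.01],[0,0,0]],[[0,0,0],[0,0,0]]]}}

```text
time_s: 13.08
tool_pos: [0.665, 0.0915, 0.2418]
ee_rot: [-0.003, 0.761, 0.649, -0.003]
force: [0.5, 0.5, -0.4]
width: 0.0615
```

```bash
python3 d.py .6664 .0905 .1974 -1.732
```

```text
pos [0.665  0.0915 0.2418] shift now [-0.0008  0.0019  0.0444] turn [-0.0073  0.0005  0.0038] shift after turn [-0.0008  0.0016  0.0444] F [ 0.47  0.54 -0.45] w 0.0615 t 13.0833
yaw -1.7282 tilt [-0.0073  0.0007]
```

Emit:
{"api": "apply_moves", "payload": {"series": [[[0,0.001,0.01],[-0.006,0,0.003]],[[0,0,0.012],[0,0,0]],[[0,0,0.012],[0,0,0]],[[0,0,0.006],[0,0,0]],[[0,0,0],[0,0,0]]]}}

```text
time_s: 13.5
tool_pos: [0.6623, 0.0919, 0.1982]
ee_rot: [-0.001, 0.761, 0.649, -0.002]
force: [-0.6, -0.2, -0.7]
width: 0.0615
```

```bash
python3 d.py .6664 .0905 .1974 -1.732
```

```text
pos [0.6623 0.0919 0.1982] shift now [-0.0007  0.0043  0.0007] turn [-0.0048  0.0011  0.003 ] shift after turn [-0.0007  0.0043  0.0008] F [-0.63 -0.21 -0.69] w 0.0615 t 13.5
yaw -1.7291 tilt [-0.0049 -0.0003]
```

Emit:
{"api": "apply_moves", "payload": {"series": [[[0,0.004,0.0005],[-0.004,0,0.002]],[[0,0,0],[0,0,0]],[[0,0,0],[0,0,0]],[[0,0,0],[0,0,0]],[[0,0,0],[0,0,0]],[[0,0,0],[0,0,0]]], "hand": 0, "squeeze": 10}}

```text
time_s: 14.0
tool_pos: [0.6672, 0.0914, 0.1993]
ee_rot: [0.001, 0.761, 0.648, 0.0]
force: [0.4, -0.0, -0.2]
width: 0.0249
```

```bash
python3 d.py .6664 .0905 .1974 -1.732;  python3 - <<'E'
from h import *
from plant import r
cv2.imwrite("pics/s9.png",cv2.resize(r.read_camera("scene")[150:360,320:560,::-1],None,fx=2.8,fy=2.8,interpolation=cv2.INTER_CUBIC))
E
```

```text
pos [0.6672 0.0914 0.1993] shift now [-0.001  -0.0007  0.0019] turn [0.0015 0.0007 0.0013] shift after turn [-0.001  -0.0007  0.0019] F [ 0.41 -0.   -0.21] w 0.0249 t 14.0
yaw -1.7307 tilt [ 0.0014 -0.0009]
```

View pics/s9.png

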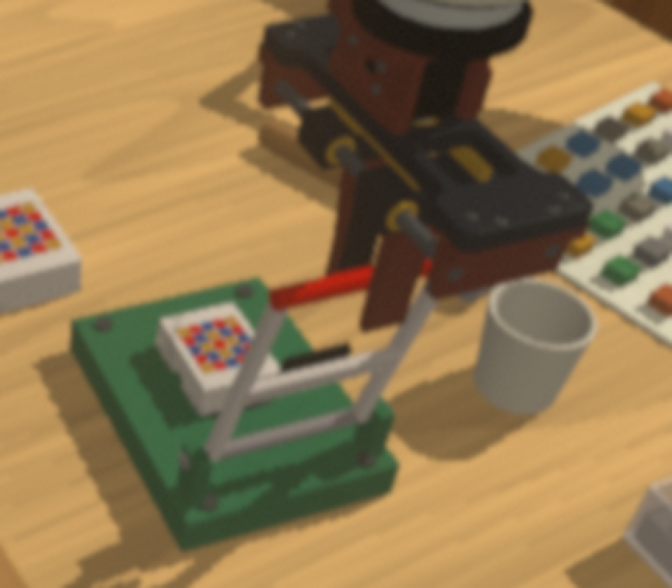

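Emit:
{"api": "apply_moves", "payload": {"series": [[[0,0,0],[0,0,0]],[[0,0,0],[0,0,0]],[[0,0,0],[0,0,0]]]}}

```text
time_s: 14.3
tool_pos: [0.6672, 0.0914, 0.1997]
ee_rot: [0.001, 0.761, 0.648, 0.0]
force: [0.1, 0.7, -0.5]
width: 0.0114
```

```bash
cat > arc.py <<'E'
# bar arc: offsets of TCP from fixture geometry; prints tool-frame steps
import sys
from h import *
from plant import r
o=r.get_obs();p=o["tool_pos"]
yaw=-.161;ex=np.array([np.cos(yaw),np.sin(yaw)]);ey=np.array([-ex[1],ex[0]])
H=np.array([.562,.1075])+.072*ex
d=p[:2]-H;lx=d@ex;ly=d@ey;lz=p[2]+.019-.06
a=np.arctan2(lz,-lx);print("angle",round(a,3),"rad",round(np.hypot(lx,lz),4),"y",round(ly,4),"F",o["force"].round(1),"w",round(o["width"],4),"t",round(o["time_s"],2))
R=T(o["ee_rot"]);print("yaw",round(float(np.arctan2(R[1,1],R[0,1])),3),"tilt",R[:2,2].round(4), "turn",delta(o,p,-1.732+np.pi/2)[1].round(4))
for t in map(float,sys.argv[1:]):
    g=np.array([*(H+ex*(-.16*np.cos(t))+0*ey),.06+.16*np.sin(t)-.019]);print(t,(R.T@(g-p)).round(4))
E
python3 arc.py 1.7 1.6 1.5 1.4 1.3 1.2
```

```text
angle 1.784 rad 0.1624 y 0.001 F [ 0.1  0.7 -0.5] w 0.0114 t 14.3
yaw -0.16 tilt [ 0.0016 -0.0008] turn [0.0017 0.0006 0.0013]
1.7 [-0.001  -0.0138 -0.    ]
1.6 [-0.001  -0.0297 -0.0013]
1.5 [-0.0009 -0.0457 -0.001 ]
1.4 [-0.0009 -0.0616  0.0009]
1.3 [-0.0009 -0.0772  0.0044]
1.2 [-0.0009 -0.0924  0.0094]
```

Emit:
{"api": "apply_moves", "payload": {"series": [[[0,-0.008,-0.0005],[0,0,0]],[[0,-0.011,-0.0005],[0,0,0]],[[0,-0.012,0],[0,0,0]],[[0,-0.012,0],[0,0,0]],[[0,-0.012,0.0005],[0,0,0]],[[0,-0.012,0.001],[0,0,0]]]}}

```text
time_s: 14.8
tool_pos: [0.6055, 0.1016, 0.2028]
ee_rot: [0.008, 0.762, 0.648, 0.008]
force: [2.9, 0.9, -6.8]
width: 0.0116
```

```bash
python3 arc.py 1.4 1.3 1.2 1.1 1.0 .9
```

```text
angle 1.398 rad 0.1642 y 0.0012 F [ 2.9  0.9 -6.8] w 0.0116 t 14.8
yaw -0.161 tilt [ 0.0215 -0.0018] turn [ 0.0215 -0.0017  0.0002]
1.4 [-0.0012  0.0009  0.0041]
1.3 [-0.0012 -0.0148  0.0073]
1.2 [-0.0012 -0.0301  0.012 ]
1.1 [-0.0012 -0.0448  0.0182]
1.0 [-0.0012 -0.0589  0.0259]
0.9 [-0.0012 -0.0721  0.0349]
```

Emit:
{"api": "apply_moves", "payload": {"series": [[[0,-0.008,0.004],[0.008,0,0]],[[0,-0.01,0.004],[0.006,0,0]],[[0,-0.01,0.0042],[0.006,0,0]],[[0,-0.01,0.005],[0.004,0,0]],[[0,-0.01,0.0055],[0.002,0,0]]]}}

```text
time_s: 15.22
tool_pos: [0.5544, 0.1103, 0.1836]
ee_rot: [-0.0, 0.761, 0.648, 0.002]
force: [1.8, 0.0, -0.2]
width: 0.0115
```

```bash
python3 arc.py 1.1 1.0 .9 .8 .7 .6 .5
```

```text
angle 1.06 rad 0.1635 y 0.0016 F [ 1.8  0.  -0.2] w 0.0115 t 15.22
yaw -0.16 tilt [0.0025 0.0028] turn [ 0.002  -0.0031  0.001 ]
1.1 [-0.0016  0.0074  0.    ]
1.0 [-0.0016 -0.0065  0.008 ]
0.9 [-0.0016 -0.0195  0.0172]
0.8 [-0.0016 -0.0316  0.0278]
0.7 [-0.0017 -0.0425  0.0395]
0.6 [-0.0017 -0.0522  0.0522]
0.5 [-0.0017 -0.0606  0.0658]
```

Emit:
{"api": "apply_moves", "payload": {"series": [[[0,-0.008,0.0065],[0.002,-0.002,0]],[[0,-0.0085,0.007],[0.002,0,0]],[[0,-0.0085,0.0075],[0,0,0]],[[0,-0.008,0.0085],[0,0,0]],[[0,-0.0075,0.0085],[0,0,0]],[[0,-0.006,0.009],[0,0,0]]]}}

```text
time_s: 15.72
tool_pos: [0.5009, 0.1192, 0.1349]
ee_rot: [-0.002, 0.761, 0.648, -0.001]
force: [0.9, -0.3, -0.4]
width: 0.0113
```

```bash
python3 arc.py .7 .6 .5 .4 .3 .2 .1 0
```

```text
angle 0.611 rad 0.1638 y 0.0018 F [ 0.9 -0.3 -0.4] w 0.0113 t 15.72
yaw -0.16 tilt [-0.0033  0.0021] turn [-0.0036 -0.0016  0.0014]
0.7 [-0.0018  0.0118 -0.0092]
0.6 [-0.0018  0.0021  0.0036]
0.5 [-0.0018 -0.0062  0.0172]
0.4 [-0.0018 -0.0131  0.0317]
0.3 [-0.0018 -0.0185  0.0467]
0.2 [-0.0018 -0.0224  0.0622]
0.1 [-0.0019 -0.0247  0.078 ]
0.0 [-0.0019 -0.0255  0.094 ]
```

Emit:
{"api": "apply_moves", "payload": {"series": [[[0,-0.006,0.009],[0,0,0]],[[0,-0.005,0.0095],[0,0,0]],[[0,-0.0045,0.01],[0,0,0]],[[0,-0.0035,0.01],[0,0,0]],[[0,-0.003,0.009],[0,0,0]],[[0,-0.0015,0.006],[0,0,0]]]}}

```text
time_s: 16.22
tool_pos: [0.4763, 0.1232, 0.0783]
ee_rot: [0.001, 0.761, 0.649, 0.002]
force: [2.6, -0.6, 0.3]
width: 0.0114
```

```bash
python3 arc.py .3 .2 .15 .1 .05 0;  python3 - <<'E'
from h import *
from plant import r
cv2.imwrite("pics/s10.png",cv2.resize(r.read_camera("scene")[170:370,310:550,::-1],None,fx=2.8,fy=2.8,interpolation=cv2.INTER_CUBIC))
E
```

```text
angle 0.23 rad 0.1634 y 0.0018 F [ 2.6 -0.6  0.3] w 0.0114 t 16.22
yaw -0.159 tilt [0.0043 0.0013] turn [ 0.004  -0.0019  0.0026]
0.3 [-0.0018  0.0063 -0.01  ]
0.2 [-0.0018  0.0023  0.0055]
0.15 [-0.0018  0.0008  0.0134]
0.1 [-0.0018 -0.0002  0.0213]
0.05 [-0.0019 -0.0008  0.0293]
0.0 [-0.0019 -0.0011  0.0373]
```

View pics/s10.png

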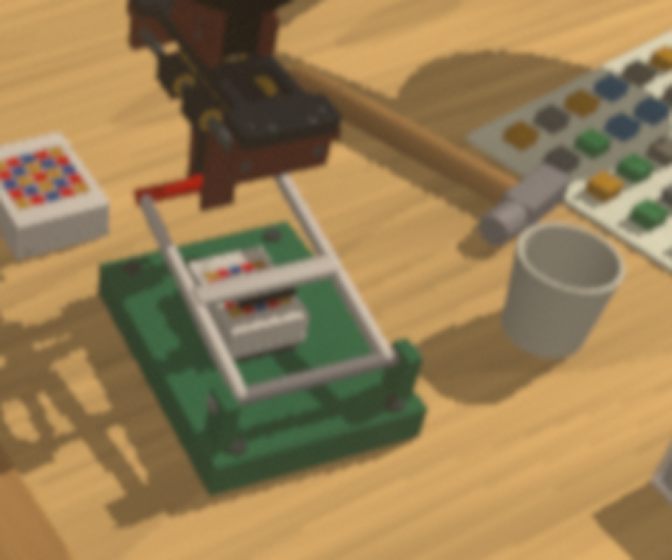

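Emit:
{"api": "apply_moves", "payload": {"series": [[[0,0.0005,0.006],[0,0,0]],[[0,0,0.006],[0,0,0]],[[0,0,0.005],[0,0,0]],[[0,0,0.004],[0,0,0]],[[0,0,0.003],[0,0,0]]]}}

```text
time_s: 16.68
tool_pos: [0.4732, 0.1237, 0.0508]
ee_rot: [-0.001, 0.761, 0.649, 0.0]
force: [0.9, 0.2, 1.7]
width: 0.0115
```

```bash
python3 arc.py .05 0
```

```text
angle 0.06 rad 0.1626 y 0.0018 F [0.9 0.2 1.7] w 0.0115 t 16.68
yaw -0.159 tilt [-0.0011  0.0018] turn [-0.0014 -0.0016  0.0022]
0.05 [-0.0018  0.0025  0.0018]
0.0 [-0.0018  0.0023  0.0098]
```

Emit:
{"api": "apply_moves", "payload": {"series": [[[0,0,0.0015],[0,0,0]],[[0,0,0.0015],[0,0,0]]]}}

```text
time_s: 16.85
tool_pos: [0.4731, 0.1237, 0.0471]
ee_rot: [-0.001, 0.761, 0.649, -0.0]
force: [0.8, 0.6, 2.8]
width: 0.0116
```

Emit:
{"api": "apply_moves", "payload": {"series": [[[0,0,0.0015],[0,0,0]],[[0,0,0.0015],[0,0,0]]]}}

```text
time_s: 17.02
tool_pos: [0.4732, 0.1238, 0.0452]
ee_rot: [-0.001, 0.761, 0.649, 0.0]
force: [-2.9, 0.3, 16.5]
width: 0.0115
```

Emit:
{"api": "apply_moves", "payload": {"series": [[[0,0,0.0008],[0,0,0]],[[0,0,0.0008],[0,0,0]]]}}

```text
time_s: 17.18
tool_pos: [0.4731, 0.1238, 0.0451]
ee_rot: [-0.001, 0.761, 0.649, 0.0]
force: [-2.4, -0.6, 11.8]
width: 0.0115
```

Emit:
{"api": "apply_moves", "payload": {"series": [[[0,0,0.0008],[0,0,0]],[[0,0,0.0008],[0,0,0]]]}}

```text
time_s: 17.35
tool_pos: [0.4732, 0.1238, 0.0451]
ee_rot: [-0.001, 0.761, 0.649, 0.0]
force: [-1.4, 0.6, 9.8]
width: 0.0116
```

```bash
python3 arc.py 0;  python3 - <<'E'
from h import *
from plant import r
cv2.imwrite("pics/s11.png",cv2.resize(r.read_camera("scene")[190:350,330:490,::-1],None,fx=3.7,fy=3.7,interpolation=cv2.INTER_CUBIC))
o=r.get_obs();c=r.calibration("wrist");im=r.read_camera("wrist");pickle.dump((o,c),open("w11.pkl","wb"))
cv2.imwrite("pics/w11.png",im[:,:,::-1])
E
```

```text
angle 0.025 rad 0.1624 y 0.0019 F [-1.4  0.6  9.8] w 0.0116 t 17.35
yaw -0.159 tilt [-0.0006  0.002 ] turn [-0.001  -0.0018  0.0023]
0.0 [-0.0019  0.0023  0.0041]
```

View pics/s11.png

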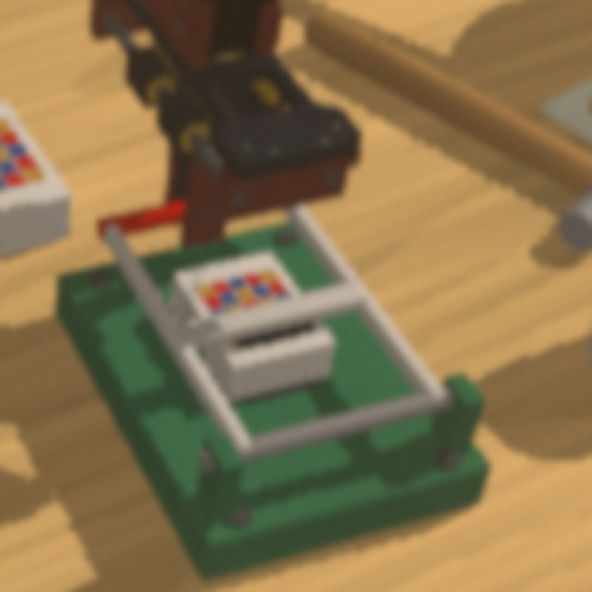

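View pics/w11.png

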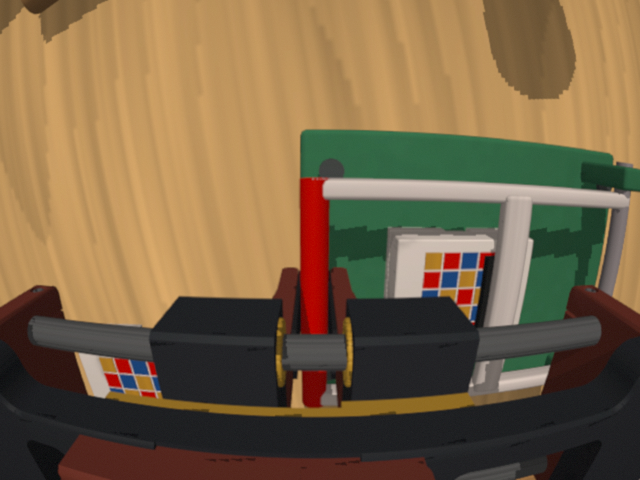

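Emit:
{"api": "apply_moves", "payload": {"series": [[[0,0,0.0003],[0,0,0]],[[0,0,0.0003],[0,0,0]],[[0,0,0],[0,0,0]]], "hand": 0.28}}

```text
time_s: 17.7
tool_pos: [0.4719, 0.1236, 0.0447]
ee_rot: [-0.001, 0.761, 0.649, -0.0]
force: [0.3, 0.3, 0.5]
width: 0.0243
```

```bash
python3 arc.py 0
```

```text
angle 0.023 rad 0.1635 y 0.0015 F [0.3 0.3 0.5] w 0.0243 t 17.7
yaw -0.159 tilt [-0.0023  0.0017] turn [-0.0026 -0.0013  0.0023]
0.0 [-0.0015  0.0035  0.0037]
```

Fingers are free of the bar (0.5 N). Straight up, then away.

Emit:
{"api": "apply_moves", "payload": {"series": [[[0,0,-0.006],[0,0,0]],[[0,0,-0.012],[0,0,0]],[[0,0,-0.02],[0,0,0]],[[0,0,-0.03],[0,0,0]],[[0,0,-0.035],[0,0,0]],[[0,0,-0.035],[0,0,0]],[[0,0,-0.035],[0,0,0]],[[0,0,-0.015],[0,0,0]]]}}

```text
time_s: 18.37
tool_pos: [0.4657, 0.1223, 0.2368]
ee_rot: [-0.007, 0.761, 0.649, -0.008]
force: [0.8, 0.2, -0.4]
width: 0.0246
```

Emit:
{"api": "apply_moves", "payload": {"series": [[[0,-0.02,0],[0,0,0]],[[0,-0.02,0],[0,0,0]],[[0,-0.015,0],[0,0,0]],[[0,0,0],[0,0,0]]]}}

```text
time_s: 18.7
tool_pos: [0.413, 0.1314, 0.2446]
ee_rot: [-0.003, 0.761, 0.648, -0.003]
force: [-1.1, -0.6, -0.0]
width: 0.0245
```

Run:
```python
from h import *
from plant import r
s=r.read_camera("scene")[:,:,::-1];t=r.read_camera("top")[:,:,::-1]
cv2.imwrite("pics/s12f.png",s);cv2.imwrite("pics/t12f.png",t)
cv2.imwrite("pics/s12.png",cv2.resize(s[210:350,330:490],None,fx=4,fy=4,interpolation=cv2.INTER_CUBIC))
cv2.imwrite("pics/t12.png",cv2.resize(t[130:240,240:340],None,fx=5,fy=5,interpolation=cv2.INTER_CUBIC))
o=r.get_obs();c=r.calibration("wrist");im=r.read_camera("wrist");pickle.dump((o,c),open("w12.pkl","wb"))
cv2.imwrite("pics/w12.png",im[:,:,::-1])
```

```text
(no output)
```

View pics/s12.png

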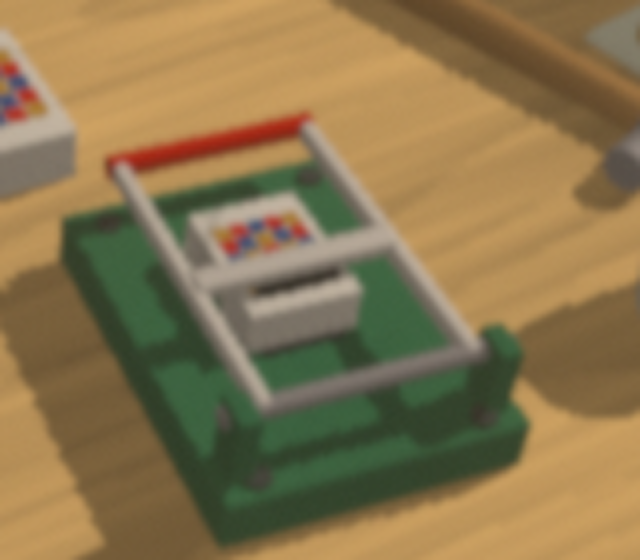

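View pics/w12.png

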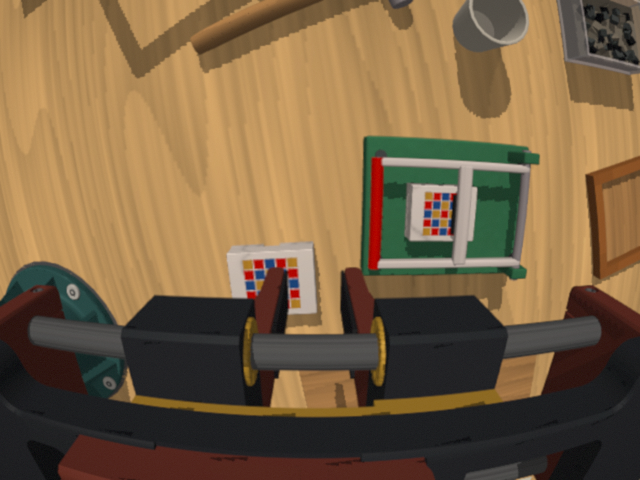

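View pics/t12f.png

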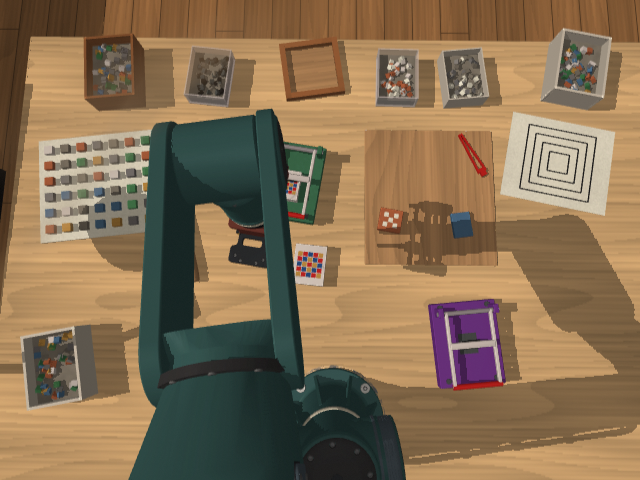

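Run:
```python
from h import *
from plant import r
cs=r.calibration("scene");o,c=pickle.load(open("w12.pkl","rb"))
def W(l,yaw=-.162,C=(.562,.1076)):
    cc,s=np.cos(yaw),np.sin(yaw);return np.array([C[0]+cc*l[0]-s*l[1],C[1]+s*l[0]+cc*l[1],l[2]])
ps=np.array([330+213/4-.4,210+141.5/4-.4])
for a in(0,.02,.04,.075): 
    X=W([.072-.16*np.cos(a),0,.06+.16*np.sin(a)]);print(a,(proj(cs,X)-ps).round(2))
# scene reference: hinge & fixture corner bias check
g=lambda p:np.array([330+p[0]/4-.4,210+p[1]/4-.4])
print("near corner +-y top", (proj(cs,W([-.095,-.075,.03]))-g((64,220))).round(2),"far -y", (proj(cs,W([.095,-.075,.03]))-g((222,500))).round(2))
print("hinge rod mid",(proj(cs,W([.072,0,.06]))-g((368,381))).round(2))
print("tablet near corner pts z .054/.06",[(proj(cs,W([-.017+dx,dy,z]))-g(q)).round(2) for z in(.054,.06) for dx,dy,q in((-.035,-.028,(189,213)),(-.035,.028,(292,194)),(.035,-.028,(249,309)),(.035,.028,(360,285)))])
# triangulate bar mid
```

```text
0 [-0.42  1.55]
0.02 [-0.24  0.33]
0.04 [-0.05 -0.89]
0.075 [ 0.32 -2.97]
near corner +-y top [-0.99 -1.09] far -y [1.02 3.17]
hinge rod mid [0.61 0.38]
tablet near corner pts z .054/.06 [array([-0.16,  0.96]), array([ 0.71, -0.45]), array([1.13, 2.59]), array([1.33, 1.62]), array([ 0.14, -1.36]), array([ 1.12, -2.76]), array([1.53, 0.24]), array([ 1.85, -0.72])]
```

```bash
python3 d.py .4735 .1225 .10 -1.732
```

```text
pos [0.4165 0.1312 0.2445] shift now [0.0006 0.0587 0.144 ] turn [-0.0073  0.0005  0.0009] shift after turn [0.0005 0.0576 0.1445] F [0.57 0.71 0.09] w 0.0246 t 18.85
yaw -1.7311 tilt [-0.0073  0.0006]
```

Emit:
{"api": "apply_moves", "payload": {"series": [[[0,0.015,0],[-0.007,0,0]],[[0,0.02,0.012],[0,0,0]],[[0,0.015,0.025],[0,0,0]],[[0,0.006,0.03],[0,0,0]],[[0,0,0.03],[0,0,0]],[[0,0,0.02],[0,0,0]],[[0,0,0.008],[0,0,0]],[[0,0,0],[0,0,0]]], "hand": 0}}

```text
time_s: 19.52
tool_pos: [0.4925, 0.1194, 0.1126]
ee_rot: [0.005, 0.762, 0.648, 0.004]
force: [-0.8, -0.1, 0.5]
width: 0.0005
```

```bash
python3 d.py .4735 .1225 .072 -1.732
```

```text
pos [0.4925 0.1194 0.1126] shift now [-0.     -0.0198  0.0404] turn [ 0.0126 -0.0007 -0.0006] shift after turn [ 0.     -0.0193  0.0406] F [-0.78 -0.09  0.54] w 0.0005 t 19.5167
yaw -1.7326 tilt [ 0.0126 -0.0013]
```

Emit:
{"api": "apply_moves", "payload": {"series": [[[0,-0.013,0],[0.01,0,0]],[[0,-0.006,0.005],[0.003,0,0]],[[0,0,0.01],[0,0,0]],[[0,0,0.008],[0,0,0]],[[0,0,0],[0,0,0]]]}}

```text
time_s: 19.93
tool_pos: [0.4757, 0.1227, 0.0901]
ee_rot: [0.001, 0.762, 0.648, 0.002]
force: [0.1, 0.4, 0.4]
width: 0.0007
```

```bash
python3 d.py .4735 .1225 .072 -1.732
```

```text
pos [0.4757 0.1227 0.0901] shift now [-0.0006 -0.0022  0.0181] turn [ 0.0033 -0.0019 -0.0008] shift after turn [-0.0006 -0.0021  0.0181] F [0.12 0.37 0.38] w 0.0007 t 19.9333
yaw -1.7328 tilt [0.0036 0.0014]
```

Emit:
{"api": "apply_moves", "payload": {"series": [[[0,-0.0015,0.005],[0.003,-0.001,0]],[[0,0,0.005],[0,0,0]],[[0,0,0.003],[0,0,0]],[[0,0,0.001],[0,0,0]]]}}

```text
time_s: 20.27
tool_pos: [0.4751, 0.1234, 0.0759]
ee_rot: [0.001, 0.762, 0.648, 0.002]
force: [-0.2, 0.3, -0.2]
width: 0.0004
```

```bash
python3 d.py .4735 .1225 .07 -1.732
```

```text
pos [0.4751 0.1234 0.0759] shift now [-0.0011 -0.0015  0.0059] turn [ 0.003  -0.0017 -0.0002] shift after turn [-0.0011 -0.0015  0.0059] F [-0.19  0.27 -0.2 ] w 0.0004 t 20.2667
yaw -1.7322 tilt [0.0032 0.0012]
```

Emit:
{"api": "apply_moves", "payload": {"series": [[[0,0,0.002],[0,0,0]],[[0,0,0.002],[0,0,0]]]}}

```text
time_s: 20.43
tool_pos: [0.4755, 0.1234, 0.0717]
ee_rot: [0.001, 0.762, 0.648, 0.002]
force: [0.2, 0.1, -0.2]
width: 0.0003
```

Emit:
{"api": "apply_moves", "payload": {"series": [[[0,0,0.001],[0,0,0]],[[0,0,0.001],[0,0,0]]]}}

```text
time_s: 20.6
tool_pos: [0.4756, 0.1234, 0.0694]
ee_rot: [0.001, 0.762, 0.648, 0.002]
force: [0.7, -0.5, -0.2]
width: 0.0005
```

Emit:
{"api": "apply_moves", "payload": {"series": [[[0,0,0.001],[0,0,0]],[[0,0,0.001],[0,0,0]]]}}

```text
time_s: 20.77
tool_pos: [0.4759, 0.1234, 0.0673]
ee_rot: [0.001, 0.762, 0.648, 0.002]
force: [-0.4, 0.1, 1.0]
width: 0.0006
```

Emit:
{"api": "apply_moves", "payload": {"series": [[[0,0,0.001],[0,0,0]],[[0,0,0.001],[0,0,0]]]}}

```text
time_s: 20.93
tool_pos: [0.476, 0.1234, 0.0656]
ee_rot: [0.001, 0.762, 0.648, 0.002]
force: [-3.9, -0.7, 19.4]
width: 0.0008
```

Emit:
{"api": "apply_moves", "payload": {"series": [[[0,0,0.001],[0,0,0]],[[0,0,0.001],[0,0,0]]]}}

```text
time_s: 21.1
tool_pos: [0.476, 0.1234, 0.0657]
ee_rot: [0.001, 0.762, 0.648, 0.002]
force: [-4.3, -1.7, 15.0]
width: 0.0004
```

Emit:
{"api": "apply_moves", "payload": {"series": [[[0,0,-0.004],[0,0,0]],[[0,0,-0.015],[0,0,0]],[[0,0,-0.03],[0,0,0]],[[0,0,-0.035],[0,0,0]],[[0,0,-0.035],[0,0,0]],[[0,0,-0.035],[0,0,0]],[[0,-0.015,-0.01],[0,0,0]],[[0,-0.01,0],[0,0,0]]]}}

```text
time_s: 21.77
tool_pos: [0.4505, 0.1269, 0.2371]
ee_rot: [0.001, 0.762, 0.647, 0.001]
force: [-0.7, 0.1, 0.2]
width: 0.0004
```

Emit:
{"api": "apply_moves", "payload": {"series": [[[0,0,0],[0,0,0]],[[0,0,0],[0,0,0]],[[0,0,0],[0,0,0]]]}}

```text
time_s: 22.02
tool_pos: [0.4483, 0.1271, 0.2363]
ee_rot: [0.001, 0.762, 0.648, 0.001]
force: [-0.9, -0.6, 0.1]
width: 0.0008
```

Run:
```python
from h import *
from plant import r
s=r.read_camera("scene")[:,:,::-1]
cv2.imwrite("pics/s13.png",s)
print(np.abs(s[210:350,330:490].astype(int)-cv2.imread("pics/s12f.png")[210:350,330:490]).mean())
```

```text
1.1974107142857142
```

View pics/s13.png

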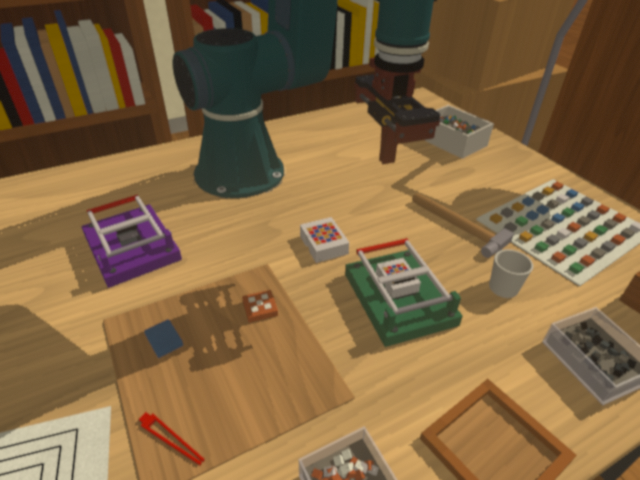

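The scene view shows the clamp shut over the tablet at about (400,275). The robot is clear, and the tiles, tweezers, hammer and cup are all in their original places.

```bash
python3 -c "
from plant import r
print(r.hand_in())"
```

```text
the job is handed in; nothing more can be done
None
```

The tablet is seated over the key and the clamp is shut on it. I handed the job in at about 22 s with the robot touching nothing.

- **Tablet:** I set the smaller tablet, taken from the board, on the middle of the green fixture's bed and slid it with light pressure towards the −x side. About 17 mm along, the groove dropped over the key. The tool height fell from 41.4 to 35.6 mm, a drop of 5.8 mm against the 6 mm expected. The highest contact force read was about 13 N. Afterwards the wrist image put it square to within about 0.01 rad and within 1 mm of the middle in y.
- **Clamp:** I lowered it in a 10 N pinch until it met a hard stop, with 16.5 N the highest force read, and let go.
- **Check on the clamp:** Images and the pinch height suggested it might still be open by 0.01 to 0.025 rad. I touched the bar from above with shut fingers, which stopped hard at z = 65.7 mm with up to 19 N. That agrees with the 66 mm expected when fully shut.
- **Other objects:** The final picture shows the other tiles, tweezers, hammer and cup where they started. I judged this by eye and did not measure it.

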